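# Wedge the hinged tray level

## Robot

A 6-joint arm with a two-finger parallel gripper is mounted at the origin on a cart in front of the work surface, level with it; the furniture and walls round the work are solid. World frame = base frame: x ahead of the robot, y to its left, z up, the work surface at z = 0. Lengths are in mm, angles in rad, forces in N, time in s.
With the tool pointing down it reaches from about 325 to 900 mm from the base axis. Payload 3.5 kg.
Tool frame: the origin (TCP) lies on the centre line of the jaws, within the pads' length; the fingertips stand 25 mm ahead of it and the grasp point (between the pads) lies 6 mm ahead of it; z points along the fingers, y is the direction in which the jaws open and shut (so a half turn about z gives the same grasp; the last joint's range is limited). The gripper opens to 85 mm and grips with 20 to 120 N. Pads are 22 mm wide; open, the fingers measure 114 mm over their backs; the gripper's body (76 mm by 85 mm) begins 54 mm behind the grasp point. The pads swing forward as they close: fully open they stand 13 mm farther back than shut.
Start: joints at [-1.313, 0.276, -0.026, 1.268, 0, 1.467], TCP at [220.627, -584.761, 256.313] pointing down, gripper open.
Joint ranges: [-3.12, 3.12], [-0.85, 1.88], [-1.08, 1.24], [-1.95, 2.15], [-1.57, 1.53], [-3.14, 3.14]. Speed limits (rad/s): [2.57, 2.57, 3.14, 3.14, 3.14, 3.14].

## Interface

Orientations are given as a unit quaternion [x, y, z, w].
In Python, from rig import env gives the robot as it stands.
- The arm moves only by the tool play_rows, never from a script. Its argument "motion" is a list of rows, each a list of 7 numbers: the shift along the tool's x, y, z in mm, then the turn, a rotation vector about the tool's x, y, z in degrees, then the opening, from -1 (shut) to 1 (fully open). In form: [[x, y, z, wx, wy, wz, gripper], ...]. A call has exactly 5 rows; each row shifts and turns the pose as measured when the row begins, along the tool's axes as they then stand; what a row does not reach is not made up. A row lasts 1/10 s, in which the tool goes at most 50 mm and 8.59 degrees, less where a joint would pass 70% of its speed; a pose out of reach is approached as far as the arm can. A call with a gripper value outside its range is refused whole. The fingers move at their own pace and stop on an object; the grip force is fixed at half the most. Time passes only in rows, so rows that do not move let the fingers close, or fill a call up. It gives the time, the measured TCP pose, the force and the opening at its end, in the units of the state.
- env.state(): the state, without advancing time (a new reading comes with each control period).
- env.snapshot(name): name is "scene" or "top" or "wrist"; returns a dict with "color" (480x640x3 uint8, red, green, blue), "fovy" (degrees; the focal length in pixels is half the picture's height over the tangent of half this angle, whatever the lens; pixels are square), "cx", "cy" (the principal point, pixels), "pose" (4x4, takes a point from camera to world coordinates). Camera axes: x right, y down, z forward; pixel columns grow to the right and rows downward; lengths in mm; the calibration is good to about 2 mm. A picture is of the moment at which its call begins. There is no depth.
- env.sign_off(): hands the job in, once; it reports no verdict.
The state is a dict: "clock": time; "joint_positions": joint angles; "qvel": joint speeds; "effort": joint torques, N m; "position": TCP position; "tcp_rot": TCP orientation; "force": force on the tool from outside, world axes, zero at the start; "moment": the same for the moment, N m; "opening": opening from 0.0 (shut) to 1.0 (fully open).
Only numpy, scipy, OpenCV 4.12 (cv2) and the standard library are available. Lean on these libraries where they do the work, as an engineer would, in place of code of your own. Each camera call takes 0.05 s, during which the arm holds its last target.

## Task

The hinged tray on the levelling stand hangs down at its front edge. Fetch the wedge, set it flat on the worktop with its thin end under the tray's front foot, and push it in until the tray is up level against its stops and the wedge sits firmly tight there by itself: finish with a push of about 15 N and never more than 20 N. Lift the tray only with the wedge, do not touch the stand or tray, and leave the other things where they are.

Things in the scene. Friction and masses are not known exactly. Their poses are not given: they have to be found in the camera images.
- wedge: Loose grey plastic wedge, 140 x 30 x 52 mm, 0.12 kg. Origin on its underside below the middle of the grip block; x points along it to the thin end, z up. Top rises 1:4 from 2.5 mm at x = +125 mm (thin end) to 24.5 mm at x = +36 mm, then flat to the heel, an upright face at x = -15 mm. Self-holding: once tight it stays in. If let go while hovering above the worktop it drops and loosens.
- wedge_grip (a point): Point in the grip block on the wedge's thick end, 38 mm above its underside, on the line through the wedge's origin. Axes as the wedge's. The block is 30 mm along x and 30 mm across y, flush with the wedge's sides, its top 52 mm above the underside.
- wedge_toe (a point): Middle of the wedge's thin end, at its underside (x = +125 mm from the wedge's origin). 30 mm wide.
- stand: Levelling stand fixed to the worktop: U-shaped base, side bars at y = +-90 mm, stop posts 53 mm high at the front corners (x = 2, y = +-86 mm) with lugs over the tray, hinge at the back (x = +140 mm, z = 40 mm). Origin on the worktop straight below the tray's foot; x points from foot to hinge, so the wedge goes in along +x; z up. The worktop is clear between the bars and in front.
- tray_foot (a point): Tip of the black plastic ball foot (18 mm wide) under the middle of the tray's front edge, as it would be with mean screw length (it moves with the tray). Level, the real tip is 18 mm give or take 2 mm above the worktop: it is screwed in differently each time and unmeasured. So the wedge comes tight with its thin end 50 to 75 mm past the foot, and this must be felt.
- tray_front (a point): Middle of the upper front rim of the aluminium tray (155 x 146 x 8 mm, with a glass dish fixed on it); the rim is 12 mm in front of the foot and 46 mm high when level. With the tray hanging, the real foot tip is 4 to 9 mm above the worktop. Pushing the wedge takes about 3 to 9 N while the tray rises; once it meets its stops the push climbs 10 N or more per mm.
- tray (a joint): Tray hinge, rad: 0 = level against the stops, negative = front edge down (-0.08 at rest without the wedge). The tray falls back if not wedged. The load on the foot is about 0.6 to 1.15 times the push; it must never pass 26 N.
- vial: Bystander: small glass sample vial with a screw cap, 25 mm across, 58 mm high, on the left of the worktop. Origin under its middle. Leave it alone.
- small_jar: Bystander: small amber stoppered bottle, 43 mm across, 111 mm high, on the left of the worktop. Origin under its middle. Leave it alone.
- small_beaker: Bystander: small glass beaker, 47 mm across, 56 mm high, at the right end of the front strip of worktop. Origin under its middle. Leave it alone.

How it is judged:
By the outcome, as a careful person would: the job done as asked, in the order asked, and still so for the second after the job is handed in, with the robot touching nothing.
It also fails if it takes over 70 s, if anything falls off the work surface, if the arm or the gripper's body presses on something with over 40 N, if the wrist force passes 120 N, or if a joint passes its speed limit or range.

## Working session

There is one attempt and no reset: what is moved stays moved. The work goes in short steps, Python scripts to look and compute and a tool call to move; the robot and the scene stay as the last step left them, time stands still between calls to the robot, and variables do not carry over. Pictures are saved under pics/ and viewed, and the job is handed in when it is done.

Besides the shell and the picture viewer there is one more tool, called after "Call:" in YAML: its name, and indented under it one key for each argument. play_rows: Moves the arm, as the interface text tells. Its arguments: {"type":"object","properties":{"motion":{"type":"array","items":{"type":"array","items":{"type":"number"}}}},"required":["motion"]}

```bash
ls; mkdir -p pics; python3 - <<'E'
from rig import env
import cv2
print(env.state())
for n in ("scene","top","wrist"):
    s=env.snapshot(n); cv2.imwrite(f"pics/{n}0.png",s["color"][:,:,::-1]); print(n,s["fovy"],s["cx"],s["cy"],s["pose"].tolist() if hasattr(s["pose"],'tolist') else s["pose"])
E
```

```text
pics
{'clock': 0.0, 'joint_positions': array([-1.31342633e+00,  2.77163081e-01, -2.79392955e-02,  1.26799118e+00,
       -1.70737999e-05,  1.46737055e+00]), 'qvel': array([ 9.10954966e-04,  1.10839369e-03,  7.61959720e-04,  1.03151667e-03,
       -6.45426927e-04,  1.79245171e-05]), 'effort': array([-3.54785252e-04, -4.45501578e+01,  2.95207214e+01,  1.64439983e-02,
       -2.12865307e-04,  4.79336165e-06]), 'position': array([ 220.41695701, -584.0445867 ,  255.11344319]), 'tcp_rot': array([ 9.83771730e-01,  1.79420912e-01, -9.68357533e-05, -1.14455883e-03]), 'force': array([-0.74542162, -0.16366638,  0.58849803]), 'moment': array([-0.03419896, -0.02325515,  0.04661902]), 'opening': 1.002444795199784}
scene 43.39196040820339 320.50616737534125 235.3977959021424 [[-0.9474177493972759, 0.2326174065926542, -0.2197470142621024, 871.1321733819645], [0.31998427297730575, 0.6953489529518755, -0.6435059429996864, 1002.1945153846452], [0.003110172693906283, -0.6799845408381271, -0.7332198517818348, 1049.7217211445854], [0.0, 0.0, 0.0, 1.0]]
top 42.91368344720954 314.07835805944825 230.72702866201465 [[-0.36759699427378467, -0.7238590633223533, 0.5838668566094198, -356.2930204542358], [-0.9299013898648782, 0.27766740030065296, -0.241214054187655, 508.038992169742], [0.01248418712801157, -0.6316081627531128, -0.7751872508080809, 1277.5963338630086], [0.0, 0.0, 0.0, 1.0]]
wrist 60.10255856059788 322.287172185801 239.91288269161342 [[0.35288434022731696, -0.8902064322475396, -0.2881061443416948, 294.0544483424773], [-0.9356654606620253, -0.33628799020515715, -0.10696042898144878, -556.4650260742783], [-0.0016697743711836031, 0.30731562867658113, -0.9516061770631096, 373.3604160374103], [0.0, 0.0, 0.0, 1.0]]
```

View pics/scene0.png

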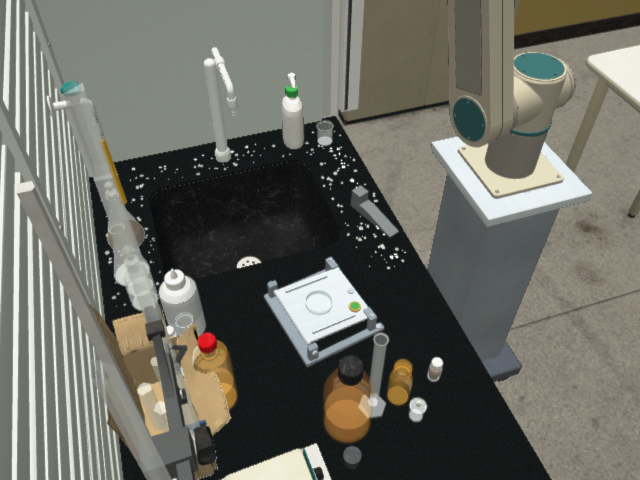

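View pics/top0.png

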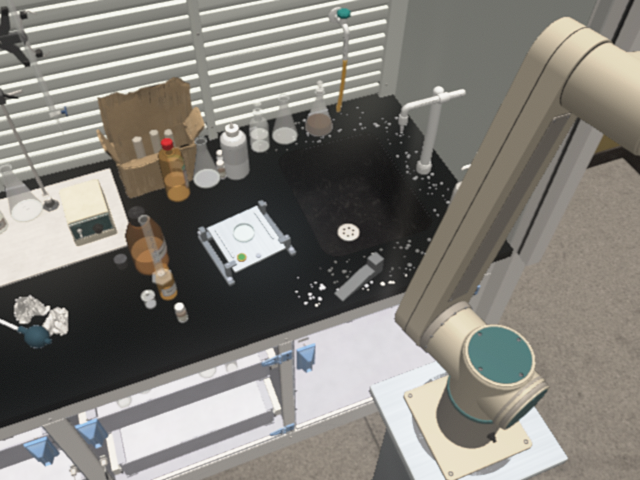

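View pics/wrist0.png

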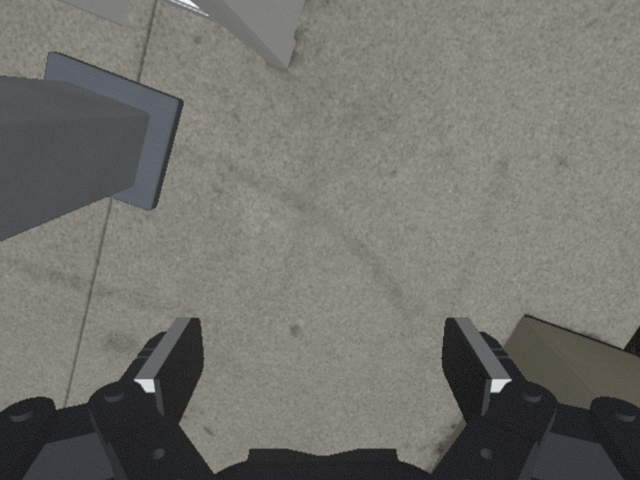

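```bash
python3 - <<'E'
import cv2
a=cv2.imread("pics/scene0.png")[170:370,240:440]; b=cv2.imread("pics/top0.png")[190:320,180:400]
cv2.imwrite("pics/z1.png",cv2.resize(a,(600,600),interpolation=cv2.INTER_CUBIC))
cv2.imwrite("pics/z2.png",cv2.resize(b,(792,468),interpolation=cv2.INTER_CUBIC))
E
```

```text
(no output)
```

View pics/z1.png

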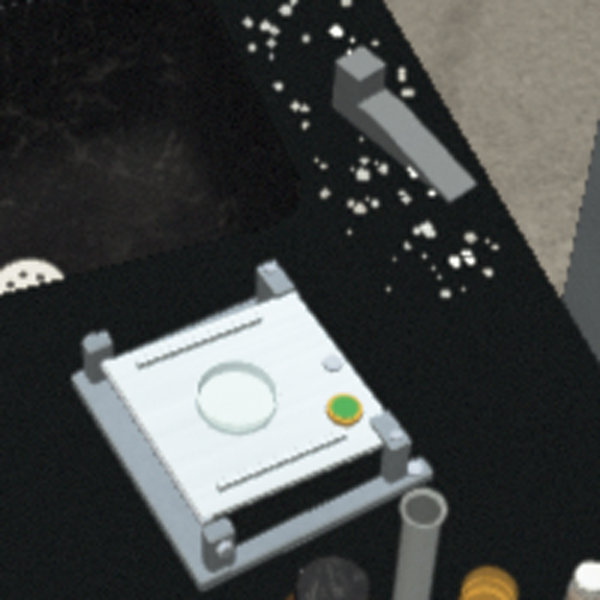

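View pics/z2.png

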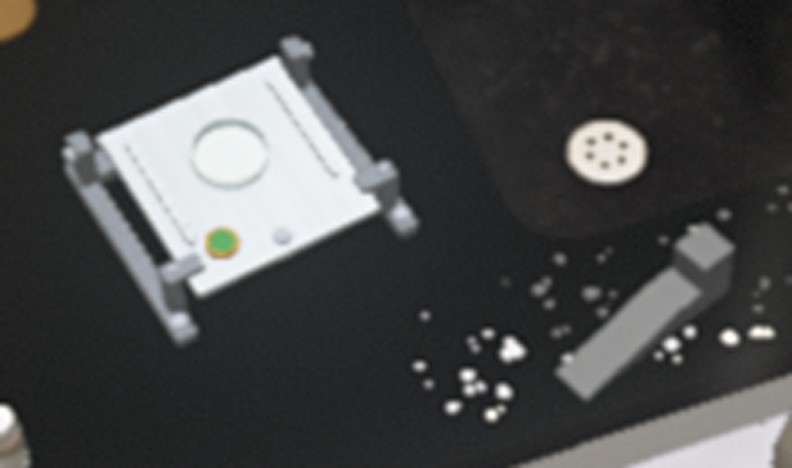

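```bash
cat > h.py <<'E'
import numpy as np, cv2, json
from rig import env
from scipy.optimize import least_squares
from scipy.spatial.transform import Rotation as R
def K(s):
    f=240/np.tan(np.radians(s["fovy"])/2); return f,s["cx"],s["cy"]
def proj(s,P):
    T=np.array(s["pose"]); p=(np.atleast_2d(P)-T[:3,3])@T[:3,:3]; f,cx,cy=K(s)
    return np.c_[f*p[:,0]/p[:,2]+cx, f*p[:,1]/p[:,2]+cy]
def place(q,L):
    c,s=np.cos(q[2]),np.sin(q[2]); L=np.asarray(L,float)
    return np.c_[q[0]+c*L[:,0]-s*L[:,1], q[1]+s*L[:,0]+c*L[:,1], L[:,2]]
def fit(obs,q0):  # obs: list of (snap, localpts, pix)
    def r(q): return np.concatenate([(proj(s,place(q,L))-np.array(p)).ravel() for s,L,p in obs])
    o=least_squares(r,q0,loss='soft_l1'); return o.x, [np.round(r_,1).tolist() for r_ in r(o.x).reshape(-1,2)]
WG=[(15,15,52),(15,-15,52),(-15,15,52),(-15,-15,52)]
WT=[(125,15,2.5),(125,-15,2.5)]
E
python3 - <<'E'
from h import *
sc=env.snapshot("scene"); tp=env.snapshot("top")
Z1=lambda p:[(x/3+240-.33,y/3+170-.33) for x,y in p]; Z2=lambda p:[(x/3.6+180-.36,y/3.6+190-.36) for x,y in p]
w=[(sc,WG+WT,Z1([(386,66),(362,86),(362,46),(334,66),(475,183),(450,201)])),(tp,WG+WT,Z2([(710,272),(675,246),(735,246),(700,222),(587,400),(558,375)]))]
for o in ([w[0]],[w[1]],w): print(fit(o,[400,-100,2.]))
t=[(sc,[(-12,-73,34),(143,-73,46),(143,73,46)],Z1([(298,292),(105,367),(205,520)])),
(tp,[(-12,-73,34),(143,-73,46),(143,73,46),(-12,73,34)],Z2([(383,208),(278,57),(100,140),(200,297)]))]
for o in ([t[0]],[t[1]],t): print(fit(o,[450,150,.3]))
E
```

```text
(array([435.48201025,  18.5832469 ,   1.94635689]), [[0.1, 0.1], [-1.0, -1.1], [-0.3, 0.3], [-0.1, -0.9], [0.9, 0.5], [0.2, 0.4]])
(array([429.93376444,  15.92636001,  27.07722906]), [[-1.3, -0.3], [-0.3, -0.2], [0.0, 0.4], [1.0, -0.0], [0.4, 0.4], [-0.0, -0.2]])
(array([432.71578626,  16.44790625,   1.94668217]), [[0.9, -0.7], [-0.2, -1.9], [0.5, -0.5], [0.7, -1.8], [1.6, -0.4], [1.0, -0.5], [-1.9, -1.1], [-0.9, -1.0], [-0.6, -0.4], [0.4, -0.8], [-0.2, -0.4], [-0.6, -0.9]])
(array([455.74462487, 151.82554604,   0.53260504]), [[11.6, -48.2], [32.1, -39.1], [50.6, -55.8]])
(array([457.76051608, 154.56008746,   0.55931858]), [[54.3, 6.2], [35.3, 17.1], [49.1, 29.7], [70.8, 19.9]])
(array([456.7041033 , 153.07624167,   0.54646285]), [[11.1, -47.5], [32.2, -37.9], [51.4, -55.1], [55.2, 6.6], [36.6, 17.0], [49.9, 29.2], [71.1, 19.9]])
```

```bash
sed -i "s/o=least_squares(r,q0,loss='soft_l1')/o=least_squares(r,least_squares(r,q0,x_scale=[100,100,.3]).x,loss='soft_l1',x_scale=[100,100,.3])/" h.py
python3 - <<'E'
from h import *
sc=env.snapshot("scene"); tp=env.snapshot("top")
Z1=lambda p:[(x/3+240-.33,y/3+170-.33) for x,y in p]; Z2=lambda p:[(x/3.6+180-.36,y/3.6+190-.36) for x,y in p]
t=[(sc,[(-12,-73,34),(143,-73,46),(143,73,46)],Z1([(298,292),(105,367),(205,520)])),
(tp,[(-12,-73,34),(143,-73,46),(143,73,46),(-12,73,34)],Z2([(383,208),(278,57),(100,140),(200,297)]))]
for o in ([t[0]],[t[1]],t): print(fit(o,[500,200,.3]))
E
```

```text
(array([5.57753681e+02, 2.87253286e+02, 1.85017132e-01]), [[-0.3, 0.2], [0.2, -0.7], [0.1, 0.4]])
(array([5.52473129e+02, 2.82682542e+02, 1.86571085e-01]), [[0.0, 0.2], [-0.3, 0.5], [-0.1, -0.5], [0.3, -0.1]])
(array([5.55505496e+02, 2.83856055e+02, 1.89784317e-01]), [[-0.1, -1.2], [0.8, -2.0], [1.0, -1.1], [-0.8, -0.6], [-1.2, -0.2], [-0.9, -1.1], [-0.5, -0.8]])
```

```bash
cat >> h.py <<'E'
def Rdown(a): # tool x at world yaw a(deg), z down
    return R.from_euler('z',a,degrees=True)*R.from_euler('x',180,degrees=True)
def plan(pos,ang,grip,step=45,turn=8.4,dirn=0,n=5):
    s=env.state(); p=np.array(s["position"]); q=R.from_quat(s["tcp_rot"]); T=Rdown(ang); pos=np.array(pos,float)
    print("t %.2f"%s["clock"],"pos",np.round(p,1),"yaw %.1f"%np.degrees(np.arctan2(*q.as_matrix()[[1,0],0])),"j",np.round(s["joint_positions"],2),"F",np.round(s["force"],1),"open %.3f"%s["opening"])
    rows=[]
    for i in range(n):
        d=pos-p; L=np.linalg.norm(d); d=d*min(1,step/max(L,1e-9))
        rv=(q.inv()*T).as_rotvec(degrees=True); y=rv[2]
        if dirn and abs(y)>20:   # forced world-yaw direction (+1 ccw) => tool wz negative
            if np.sign(y)!=-dirn: y=y-np.sign(y)*360
        rv=np.array([rv[0],rv[1],y]) if abs(y)<20 else np.array([0,0,y])
        m=np.linalg.norm(rv); rv=rv*min(1,turn/max(m,1e-9))
        l=np.round(q.inv().apply(d),1); rv=np.round(rv,1)
        rows.append([*l.tolist(),*rv.tolist(),grip]); p=p+q.apply(l); q=q*R.from_rotvec(rv,degrees=True)
    print(json.dumps(rows).replace("-0.0","0").replace(".0,",",")); print("end",np.round(p,1),"left",np.round(pos-p,1))
E
python3 -c "
from h import *
plan([433,-30,260],-68.5,1,dirn=1)"
```

```text
t 0.35 pos [ 220.6 -584.6  256. ] yaw 20.7 j [-1.31  0.28 -0.03  1.27  0.    1.47] F [0.  0.3 1.1] open 1.001
[[29.9, -33.6, -0.3, 0, 0, -8.4, 1], [34.5, -28.9, -0.3, 0, 0, -8.4, 1], [38.3, -23.6, -0.3, 0, 0, -8.4, 1], [41.4, -17.7, -0.3, 0, 0, -8.4, 1], [43.5, -11.5, -0.3, 0, 0, -8.4, 1]]
end [ 301.  -374.5  257.6] left [132.  344.5   2.4]
```

Call:
play_rows:
  motion:
    - [29.9, -33.6, -0.3, 0, 0, -8.4, 1]
    - [34.5, -28.9, -0.3, 0, 0, -8.4, 1]
    - [38.3, -23.6, -0.3, 0, 0, -8.4, 1]
    - [41.4, -17.7, -0.3, 0, 0, -8.4, 1]
    - [43.5, -11.5, -0.3, 0, 0, -8.4, 1]

```text
clock: 0.85
position: [300.0, -373.7, 256.2]
tcp_rot: [0.85, 0.527, -0.0, 0.002]
force: [1.3, 0.6, 0.9]
opening: 0.997
```

```bash
python3 -c "
from h import *
plan([433,-30,260],-68.5,1,dirn=1)"
```

```text
t 0.85 pos [ 300.  -373.7  256.2] yaw 63.6 j [-1.03  0.01 -0.33  1.22 -0.    1.  ] F [1.3 0.6 0.9] open 0.997
[[44.8, -4.2, -0.6, 0, 0, -8.4, 1], [44.9, 2.4, -0.6, 0, 0, -8.4, 1], [44.1, 9, -0.6, 0, 0, -8.4, 1], [42.3, 15.3, -0.6, 0, 0, -8.4, 1], [39.6, 21.4, -0.6, 0, 0, -8.4, 1]]
end [ 381.2 -163.8  258.6] left [ 51.8 133.8   1.4]
```

Call:
play_rows:
  motion:
    - [44.8, -4.2, -0.6, 0, 0, -8.4, 1]
    - [44.9, 2.4, -0.6, 0, 0, -8.4, 1]
    - [44.1, 9, -0.6, 0, 0, -8.4, 1]
    - [42.3, 15.3, -0.6, 0, 0, -8.4, 1]
    - [39.6, 21.4, -0.6, 0, 0, -8.4, 1]

```text
clock: 1.35
position: [381.2, -154.8, 259.7]
tcp_rot: [0.598, 0.801, -0.001, 0.004]
force: [1.2, 0.7, -0.0]
opening: 0.999
```

```bash
python3 -c "
from h import *
plan([433,16,230],-68.5,1,dirn=1)"
```

```text
t 1.35 pos [ 381.2 -154.8  259.7] yaw 106.5 j [-0.54 -0.12 -0.45  1.23 -0.    0.74] F [ 1.2  0.7 -0. ] open 0.999
[[37.1, 24.4, 7.2, 0, 0, -8.4, 1], [33.1, 29.6, 7.2, 0, 0, -8.4, 1], [28.5, 34.1, 7.2, 0, 0, -8.4, 1], [23.2, 37.9, 7.3, 0, 0, -8.4, 1], [0.3, 0.8, 0.1, 0, 0, -8.4, 1]]
end [433.  16. 230.] left [ 0.  0. -0.]
```

Call:
play_rows:
  motion:
    - [37.1, 24.4, 7.2, 0, 0, -8.4, 1]
    - [33.1, 29.6, 7.2, 0, 0, -8.4, 1]
    - [28.5, 34.1, 7.2, 0, 0, -8.4, 1]
    - [23.2, 37.9, 7.3, 0, 0, -8.4, 1]
    - [0.3, 0.8, 0.1, 0, 0, -8.4, 1]

```text
clock: 1.85
position: [435.0, 27.4, 231.6]
tcp_rot: [0.259, 0.966, -0.001, 0.007]
force: [-0.7, 0.1, 0.1]
opening: 1.004
```

Call:
play_rows:
  motion:
    - [0, 0, 0, 0, 0, -8.5, 1]
    - [0, 0, 0, 0, 0, -8.5, 1]
    - [0, 0, 0, 0, 0, -8.5, 1]
    - [0, 0, 0, 0, 0, -8.5, 1]
    - [0, 0, 0, 0, 0, -8.5, 1]

```text
clock: 2.35
position: [434.8, 31.1, 231.6]
tcp_rot: [-0.109, 0.994, -0.004, 0.007]
force: [1.0, -0.4, -0.8]
opening: 1.001
```

Call:
play_rows:
  motion:
    - [0, 0, 0, 0, 0, -8.5, 1]
    - [0, 0, 0, 0, 0, -8.5, 1]
    - [0, 0, 0, 0, 0, -8.5, 1]
    - [0, 0, 0, 0, 0, -8.5, 1]
    - [0, 0, 0, 0, 0, -8.5, 1]

```text
clock: 2.85
position: [434.7, 31.3, 232.2]
tcp_rot: [-0.465, 0.885, -0.006, 0.005]
force: [0.7, 0.7, -0.1]
opening: 1.003
```

Call:
play_rows:
  motion:
    - [0, 0, 0, 0, 0, -8.5, 1]
    - [0, 0, 0, 0, 0, -8.5, 1]
    - [0, 0, 0, 0, 0, -8.5, 1]
    - [0, 0, 0, 0, 0, -8.5, 1]
    - [0, 0, 0, 0, 0, -8.5, 1]

```text
clock: 3.35
position: [434.6, 31.3, 232.8]
tcp_rot: [0.757, -0.653, 0.008, -0.003]
force: [-0.1, -0.4, -0.6]
opening: 1.003
```

```bash
python3 -c "
from h import *
plan([433,16,200],-68.5,1)
s=env.snapshot('wrist'); cv2.imwrite('pics/w1.png',s['color'][:,:,::-1])
print(np.linalg.inv(np.array(s['pose']))[:3,:3], np.array(s['pose'])[:3,3])"
```

```text
t 3.35 pos [434.6  31.3 232.8] yaw -81.6 j [-0.07 -0.06 -0.46  1.16 -0.01 -1.79] F [-0.1 -0.4 -0.6] open 1.003
[[14.6, 4.3, 32.9, -0.5, -0.4, -8.4, 1], [0, 0, 0, -0.3, -0.2, -4.7, 1], [0, 0, 0, 0, 0, 0, 1], [0, 0, 0, 0, 0, 0, 1], [0, 0, 0, 0, 0, 0, 1]]
end [433.  16. 200.] left [-0.  0.  0.]
[[-0.9890468  -0.14676664 -0.01568402]
 [-0.14471391  0.94328429  0.29878526]
 [-0.02905722  0.2977823  -0.95419148]] [443.99299018 -45.91744587 351.61926185]
```

View pics/w1.png

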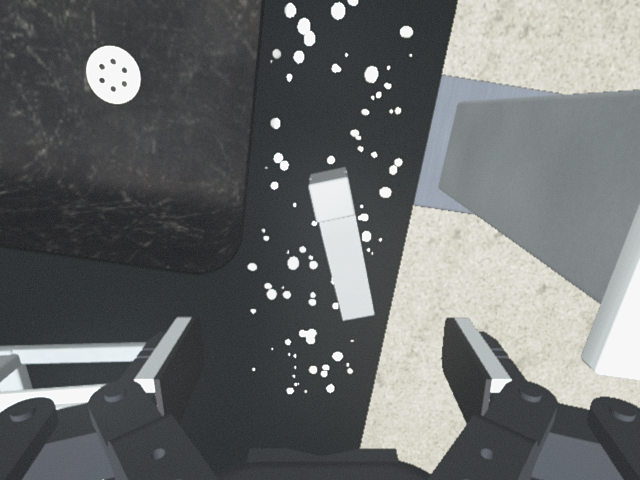

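```bash
python3 - <<'E'
from h import *
import cv2
s=env.snapshot('wrist')
a=s['color'][150:340,260:420,::-1]; cv2.imwrite('pics/w1z.png',cv2.resize(a,None,fx=3.1,fy=3.1,interpolation=cv2.INTER_CUBIC))
print(fit([(s,WG+WT,[(355,215),(318,222),(348,178),(309,187),(374,313.5),(343.5,320.5)])],[433,16,1.94]))
E
```

```text
(array([432.12311381,  16.20853314,   1.93278452]), [[1.2, 0.5], [-1.3, 1.5], [0.5, -2.0], [-1.1, -2.5], [0.8, 1.3], [-0.3, 0.1]])
```

View pics/w1z.png

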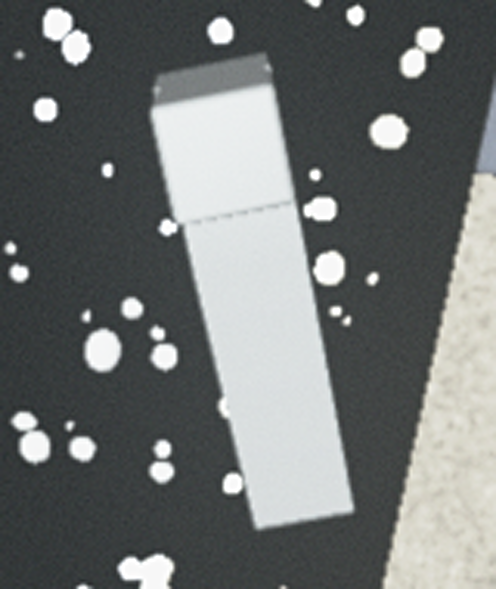

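```bash
python3 -c "
from h import *
plan([432.2,16.3,100],-69,1)"
```

```text
t 3.45 pos [434.6  31.3 232.8] yaw -81.9 j [-0.07 -0.06 -0.46  1.16 -0.01 -1.79] F [ 0.   0.4 -1.2] open 0.998
[[4.5, 2.2, 44.7, -0.5, -0.4, -8.4, 1], [4.4, 2.5, 44.7, -0.3, -0.2, -4.5, 1], [4.3, 2.5, 43.4, 0, 0, 0, 1], [0, 0, 0, 0, 0, 0, 1], [0, 0, 0, 0, 0, 0, 1]]
end [432.2  16.3 100. ] left [ 0.  0. -0.]
```

Call:
play_rows:
  motion:
    - [4.5, 2.2, 44.7, -0.5, -0.4, -8.4, 1]
    - [4.4, 2.5, 44.7, -0.3, -0.2, -4.5, 1]
    - [4.3, 2.5, 43.4, 0, 0, 0, 1]
    - [0, 0, 0, 0, 0, 0, 1]
    - [0, 0, 0, 0, 0, 0, 1]

```text
clock: 3.95
position: [437.1, 15.8, 100.9]
tcp_rot: [0.822, -0.569, 0.005, -0.003]
force: [0.1, 0.5, 1.5]
opening: 0.999
```

```bash
python3 -c "
from h import *
plan([432.2,16.3,44],-69,1,step=20)"
```

```text
t 3.95 pos [437.1  15.8 100.9] yaw -69.4 j [-0.11  0.08 -0.62  0.85  0.   -2.04] F [0.1 0.5 1.5] open 0.999
[[-0.9, 1.7, 19.9, -0.6, -0.2, -0.4, 1], [-0.8, 1.6, 19.9, 0, 0, 0, 1], [-0.7, 1.3, 17.1, 0, 0, 0, 1], [0, 0, 0, 0, 0, 0, 1], [0, 0, 0, 0, 0, 0, 1]]
end [432.2  16.3  44. ] left [ 0. -0.  0.]
```

Call:
play_rows:
  motion:
    - [-0.9, 1.7, 19.9, -0.6, -0.2, -0.4, 1]
    - [-0.8, 1.6, 19.9, 0, 0, 0, 1]
    - [-0.7, 1.3, 17.1, 0, 0, 0, 1]
    - [0, 0, 0, 0, 0, 0, 1]
    - [0, 0, 0, 0, 0, 0, 1]

```text
clock: 4.45
position: [443.1, 16.2, 54.2]
tcp_rot: [0.822, -0.569, 0.009, -0.004]
force: [-0.4, 0.1, 0.1]
opening: 1.002
```

```bash
python3 -c "
from h import *
plan([432.2,16.3,44],-69,1,step=20)"
```

```text
t 4.45 pos [443.1  16.2  54.2] yaw -69.4 j [-0.11  0.16 -0.66  0.73 -0.   -2.04] F [-0.4  0.1  0.1] open 1.002
[[-4, 10.3, 10, -1, -0.5, -0.4, 1], [0, 0, 0, 0, 0, 0, 1], [0, 0, 0, 0, 0, 0, 1], [0, 0, 0, 0, 0, 0, 1], [0, 0, 0, 0, 0, 0, 1]]
end [432.2  16.3  44. ] left [-0. -0.  0.]
```

Call:
play_rows:
  motion:
    - [-4, 10.3, 10, -1, -0.5, -0.4, 1]
    - [0, 0, 0, 0, 0, 0, 1]
    - [0, 0, 0, 0, 0, 0, 1]
    - [0, 0, 0, 0, 0, 0, 1]
    - [0, 0, 0, 0, 0, 0, 1]

```text
clock: 4.95
position: [435.5, 16.1, 48.0]
tcp_rot: [0.824, -0.566, 0.003, -0.001]
force: [1.7, 0.0, 0.5]
opening: 0.999
```

```bash
python3 -c "
from h import *
plan([432.2,16.3,44],-69,1,step=20);print(env.state()['qvel'],env.state()['effort'])"
```

```text
t 4.95 pos [435.5  16.1  48. ] yaw -69.0 j [-0.11  0.16 -0.67  0.73 -0.   -2.05] F [1.7 0.  0.5] open 0.999
[[-1.4, 3, 3.9, -0.3, -0.2, 0, 1], [0, 0, 0, 0, 0, 0, 1], [0, 0, 0, 0, 0, 0, 1], [0, 0, 0, 0, 0, 0, 1], [0, 0, 0, 0, 0, 0, 1]]
end [432.2  16.3  44. ] left [-0. -0. -0.]
[-0.00037399 -0.00362487 -0.00107631  0.00430518  0.00012456  0.00228566] [ 1.44258403e-02 -3.02295899e+01  2.12010813e+01 -2.89654301e-02
 -1.17083804e-03 -1.99159258e-04]
```

Call:
play_rows:
  motion:
    - [-1.4, 3, 3.9, -0.3, -0.2, 0, 1]
    - [-0.5, 1.1, 1.5, 0, 0, 0, 1]
    - [0, 0, 0, 0, 0, 0, 1]
    - [0, 0, 0, 0, 0, 0, 1]
    - [0, 0, 0, 0, 0, 0, 1]

```text
clock: 5.45
position: [430.4, 16.4, 41.9]
tcp_rot: [0.824, -0.566, -0.0, 0.0]
force: [-0.3, 1.3, -0.4]
opening: 1.002
```

```bash
python3 -c "
from h import *
plan([432.2,16.3,44],-69,1,step=20)
s=env.snapshot('wrist'); cv2.imwrite('pics/w2.png',s['color'][:,:,::-1])"
```

```text
t 5.45 pos [430.4  16.4  41.9] yaw -69.0 j [-0.11  0.17 -0.68  0.72  0.   -2.05] F [-0.3  1.3 -0.4] open 1.002
[[0.7, -1.6, -2.1, 0, 0, 0, 1], [0, 0, 0, 0, 0, 0, 1], [0, 0, 0, 0, 0, 0, 1], [0, 0, 0, 0, 0, 0, 1], [0, 0, 0, 0, 0, 0, 1]]
end [432.2  16.3  44. ] left [ 0. -0. -0.]
```

View pics/w2.png

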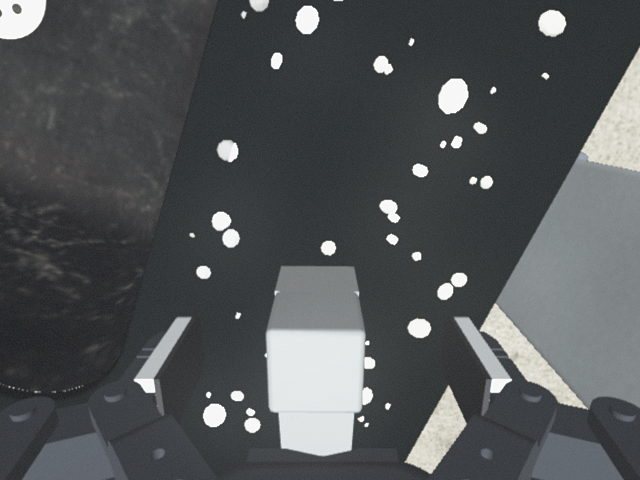

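Call:
play_rows:
  motion:
    - [0.4, -0.8, -1, 0, 0, 0, -1]
    - [0, 0, 0, 0, 0, 0, -1]
    - [0, 0, 0, 0, 0, 0, -1]
    - [0, 0, 0, 0, 0, 0, -1]
    - [0, 0, 0, 0, 0, 0, -1]

```text
clock: 6.0
position: [432.2, 16.2, 43.6]
tcp_rot: [0.824, -0.566, 0.0, -0.0]
force: [1.2, -0.5, -1.4]
opening: 0.34
```

Call:
play_rows:
  motion:
    - [0, 0, 0, 0, 0, 0, -1]
    - [0, 0, 0, 0, 0, 0, -1]
    - [0, 0, 0, 0, 0, 0, -1]
    - [0, 0, 0, 0, 0, 0, -1]
    - [0, 0, 0, 0, 0, 0, -1]

```text
clock: 6.5
position: [432.0, 16.2, 43.5]
tcp_rot: [0.824, -0.566, 0.0, -0.0]
force: [0.2, -0.2, 0.5]
opening: 0.342
```

```bash
python3 -c "
from h import *
plan([432.2,16.3,104],-69,-1,step=20)
s=env.snapshot('wrist'); cv2.imwrite('pics/w3.png',s['color'][:,:,::-1])"
```

```text
t 6.50 pos [432.   16.2  43.5] yaw -69.0 j [-0.11  0.17 -0.68  0.72  0.   -2.05] F [ 0.2 -0.2  0.5] open 0.342
[[0, -0.1, -20, 0, 0, 0, -1], [0, -0.1, -20, 0, 0, 0, -1], [0, 0, -20, 0, 0, 0, -1], [0, 0, -0.5, 0, 0, 0, -1], [0, 0, 0, 0, 0, 0, -1]]
end [432.2  16.3 104. ] left [0. 0. 0.]
```

View pics/w3.png

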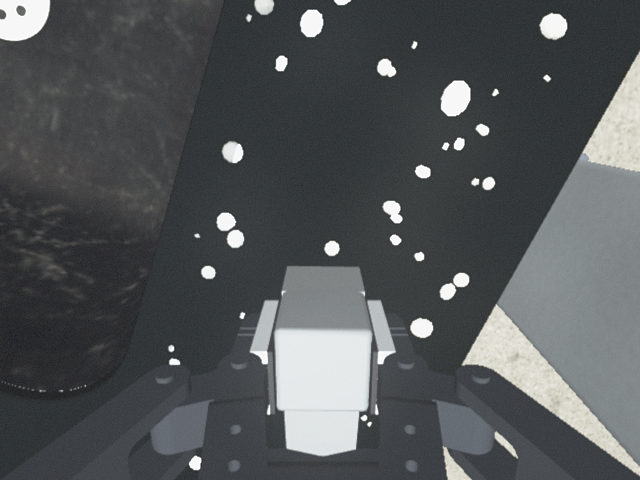

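Call:
play_rows:
  motion:
    - [0, 0, -20, 0, 0, 0, -1]
    - [0, 0, -20, 0, 0, 0, -1]
    - [0, 0, -20, 0, 0, 0, -1]
    - [0, 0, -15, 0, 0, 0, -1]
    - [0, 0, 0, 0, 0, 0, -1]

```text
clock: 7.05
position: [429.1, 16.5, 118.8]
tcp_rot: [0.824, -0.566, -0.003, 0.001]
force: [0.8, 0.5, -2.0]
opening: 0.343
```

```bash
python3 -c "
from h import *
for n,px in (('scene',[(434,378),(399,400),(415,415)]),('top',[(182,320),(168,298),(150,304)])):
    s=env.snapshot(n); T=np.array(s['pose']); f,cx,cy=K(s)
    for u,v in px:
        d=T[:3,:3]@np.array([(u-cx)/f,(v-cy)/f,1]); print(n,u,v,np.round(T[:3,3]-d*T[2,3]/d[2],0))
plan([374,200,104],-169.2,-1,step=30)
s=env.snapshot('wrist'); cv2.imwrite('pics/w4.png',s['color'][:,:,::-1])"
```

```text
scene 434 378 [468. 510.   0.]
scene 399 400 [552. 531.   0.]
scene 415 415 [536. 569.   0.]
top 182 320 [462. 509.   0.]
top 168 298 [536. 526.   0.]
top 150 304 [535. 571.   0.]
t 7.15 pos [427.5  16.6 116.9] yaw -69.0 j [-0.11  0.06 -0.61  0.91 -0.   -2.05] F [-0.6  0.4 -1.4] open 0.342
[[-29.8, -2.5, 2.1, 0, 0, 8.4, -1], [-29.9, 1.9, 2.1, 0, 0, 8.4, -1], [-29.3, 6.2, 2.1, 0, 0, 8.4, -1], [-28, 10.4, 2.2, 0, 0, 8.4, -1], [-26.2, 14.4, 2.1, 0, 0, 8.4, -1]]
end [385.6 160.3 106.9] left [-11.6  39.7  -2.9]
```

View pics/w4.png

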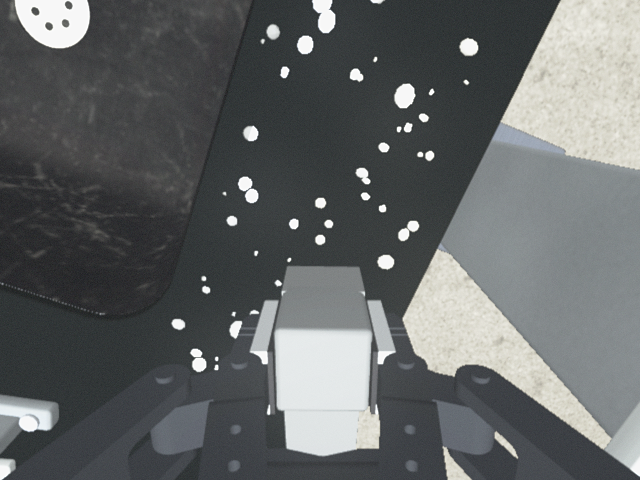

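Call:
play_rows:
  motion:
    - [-29.8, -2.5, 0, 0, 0, 8.4, -1]
    - [-29.9, 1.9, 0, 0, 0, 8.4, -1]
    - [-29.3, 6.2, 0, 0, 0, 8.4, -1]
    - [-28, 10.4, 0, 0, 0, 8.4, -1]
    - [-26.2, 14.4, 0, 0, 0, 8.4, -1]

```text
clock: 7.7
position: [382.5, 160.4, 111.1]
tcp_rot: [-0.561, 0.828, 0.005, -0.008]
force: [1.1, -0.7, -1.1]
opening: 0.343
```

```bash
python3 -c "
from h import *
plan([374,225,115],-169.2,-1,step=20)"
```

```text
t 7.70 pos [382.5 160.4 111.1] yaw -111.8 j [ 0.24  0.05 -0.63  0.91  0.   -0.95] F [ 1.1 -0.7 -1.1] open 0.343
[[-17.4, 9.8, -1.2, 0, 0, 8.4, -1], [-15.8, 12.2, -1.2, 0, 0, 8.4, -1], [-13.8, 14.4, -1.1, 0, 0, 8.4, -1], [-3.1, 4.3, -0.3, 0, 0, 8.4, -1], [0, 0, 0, 0, 0, 8.4, -1]]
end [374. 225. 115.] left [0. 0. 0.]
```

Call:
play_rows:
  motion:
    - [-17.4, 9.8, -1.2, 0, 0, 8.4, -1]
    - [-15.8, 12.2, -1.2, 0, 0, 8.4, -1]
    - [-13.8, 14.4, -1.1, 0, 0, 8.4, -1]
    - [-3.1, 4.3, -0.3, 0, 0, 8.4, -1]
    - [0, 0, 0, 0, 0, 8.4, -1]

```text
clock: 8.2
position: [366.3, 228.8, 107.7]
tcp_rot: [-0.22, 0.975, 0.001, -0.017]
force: [-0.8, -0.0, -0.7]
opening: 0.342
```

```bash
python3 -c "
from h import *
plan([374,249,115],-169.2,-1,step=20)"
```

```text
t 8.20 pos [366.3 228.8 107.7] yaw -154.6 j [ 0.4   0.09 -0.59  0.92  0.01 -0.04] F [-0.8 -0.  -0.7] open 0.342
[[-13.5, 13.1, -6.7, 0.2, -1.1, 8.3, -1], [-1.6, 2.1, -0.9, 0.1, -0.8, 6.3, -1], [0, 0, 0, 0, 0, 0, -1], [0, 0, 0, 0, 0, 0, -1], [0, 0, 0, 0, 0, 0, -1]]
end [374. 249. 115.] left [ 0.  0. -0.]
```

Call:
play_rows:
  motion:
    - [-13.5, 13.1, -6.7, 0.2, -1.1, 8.3, -1]
    - [-1.6, 2.1, -0.9, 0.1, -0.8, 6.3, -1]
    - [0, 0, 0, 0, 0, 0, -1]
    - [0, 0, 0, 0, 0, 0, -1]
    - [0, 0, 0, 0, 0, 0, -1]

```text
clock: 8.7
position: [368.9, 247.7, 108.6]
tcp_rot: [-0.091, 0.996, -0.002, -0.006]
force: [-0.9, 0.0, -0.8]
opening: 0.342
```

```bash
python3 -c "
from h import *
plan([374,249,115],-169.2,-1,step=20)
for n in ('wrist','scene','top'):
    s=env.snapshot(n); cv2.imwrite('pics/a_%s.png'%n,s['color'][:,:,::-1])"
```

```text
t 8.70 pos [368.9 247.7 108.6] yaw -169.6 j [ 0.45  0.1  -0.58  0.9   0.    0.26] F [-0.9  0.  -0.8] open 0.342
[[-5.2, 0.4, -6.5, -0.2, -0.7, -0.4, -1], [0, 0, 0, 0, 0, 0, -1], [0, 0, 0, 0, 0, 0, -1], [0, 0, 0, 0, 0, 0, -1], [0, 0, 0, 0, 0, 0, -1]]
end [374. 249. 115.] left [-0. -0. -0.]
```

View pics/a_wrist.png

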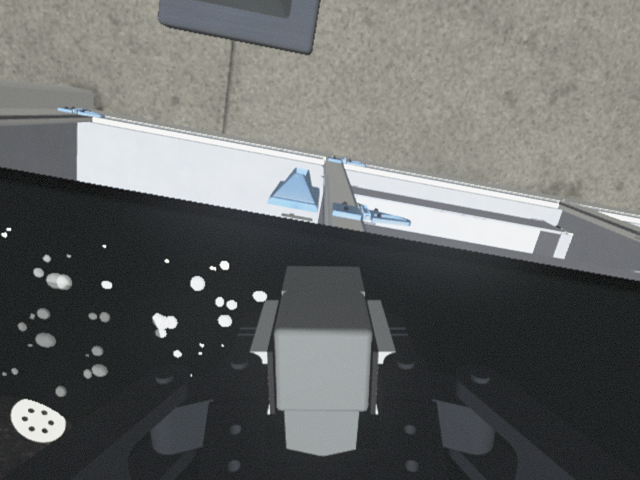

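View pics/a_scene.png

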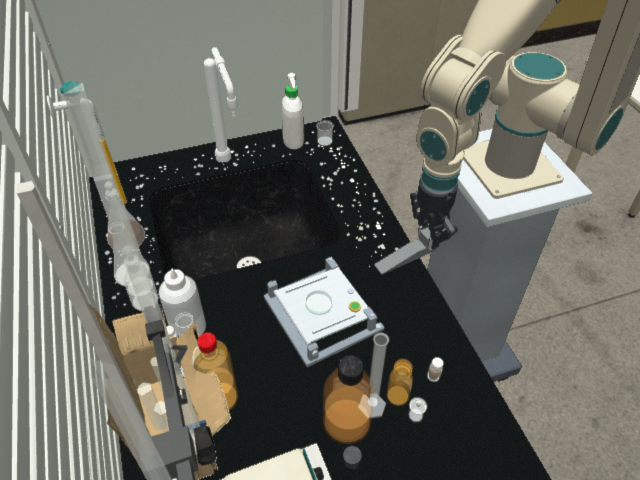

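View pics/a_top.png

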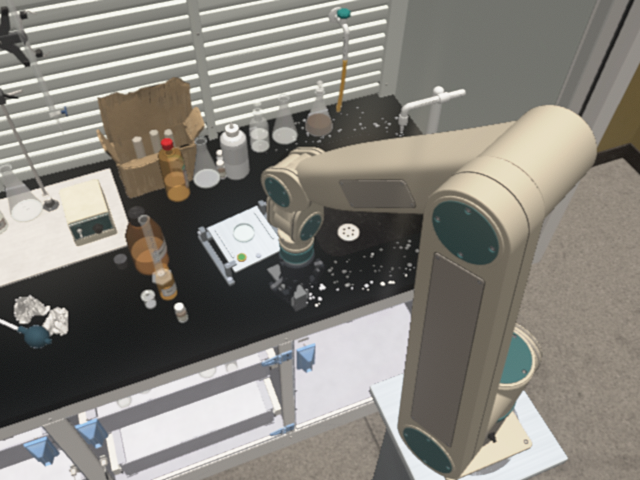

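```bash
python3 -c "
from h import *
plan([372.8,249.6,65],-169.3,-1,step=12)"
```

```text
t 8.85 pos [369.4 247.8 109.1] yaw -169.7 j [ 0.45  0.1  -0.58  0.9   0.    0.26] F [ 0.8 -0.6 -0.2] open 0.340
[[-1.1, 0.4, 11.9, -0.2, -0.7, -0.4, -1], [-1, 0.3, 12, 0, 0, 0, -1], [-1, 0.3, 12, 0, 0, 0, -1], [-0.7, 0.2, 8.2, 0, 0, 0, -1], [0, 0, 0, 0, 0, 0, -1]]
end [372.8 249.6  65. ] left [ 0. -0.  0.]
```

Call:
play_rows:
  motion:
    - [-1.1, 0.4, 11.9, -0.2, -0.7, -0.4, -1]
    - [-1, 0.3, 12, 0, 0, 0, -1]
    - [-1, 0.3, 12, 0, 0, 0, -1]
    - [-0.7, 0.2, 8.2, 0, 0, 0, -1]
    - [0, 0, 0, 0, 0, 0, -1]

```text
clock: 9.35
position: [374.1, 249.5, 62.8]
tcp_rot: [-0.094, 0.996, 0.001, 0.001]
force: [-0.0, 0.0, -1.3]
opening: 0.346
```

```bash
python3 -c "
from h import *
plan([372.8,249.6,50],-169.3,-1,step=8)"
```

```text
t 9.35 pos [374.1 249.5  62.8] yaw -169.3 j [ 0.44  0.17 -0.63  0.78  0.    0.26] F [-0.   0.  -1.3] open 0.346
[[0.8, 0.2, 8, 0.1, 0.1, 0, -1], [0.4, 0.1, 4.8, 0, 0, 0, -1], [0, 0, 0, 0, 0, 0, -1], [0, 0, 0, 0, 0, 0, -1], [0, 0, 0, 0, 0, 0, -1]]
end [372.8 249.6  50. ] left [-0.  0.  0.]
```

Call:
play_rows:
  motion:
    - [0.8, 0.2, 8, 0.1, 0.1, 0, -1]
    - [0.4, 0.1, 4.8, 0, 0, 0, -1]
    - [0, 0, 0, 0, 0, 0, -1]
    - [0, 0, 0, 0, 0, 0, -1]
    - [0, 0, 0, 0, 0, 0, -1]

```text
clock: 9.85
position: [373.1, 249.8, 49.0]
tcp_rot: [-0.094, 0.996, -0.0, -0.0]
force: [-0.3, 0.4, -1.2]
opening: 0.343
```

```bash
python3 -c "
from h import *
plan([372.8,249.6,44],-169.3,-1,step=8)
s=env.snapshot('scene'); T=s['color'][200:370,250:450,::-1]; cv2.imwrite('pics/b_scene.png',cv2.resize(T,None,fx=3.5,fy=3.5,interpolation=cv2.INTER_CUBIC))
"
```

```text
t 9.85 pos [373.1 249.8  49. ] yaw -169.2 j [ 0.45  0.19 -0.64  0.74 -0.    0.26] F [-0.3  0.4 -1.2] open 0.343
[[0.4, -0.2, 5, -0.1, 0, 0.1, -1], [0, 0, 0, 0, 0, 0, -1], [0, 0, 0, 0, 0, 0, -1], [0, 0, 0, 0, 0, 0, -1], [0, 0, 0, 0, 0, 0, -1]]
end [372.8 249.6  44. ] left [0. 0. 0.]
```

View pics/b_scene.png

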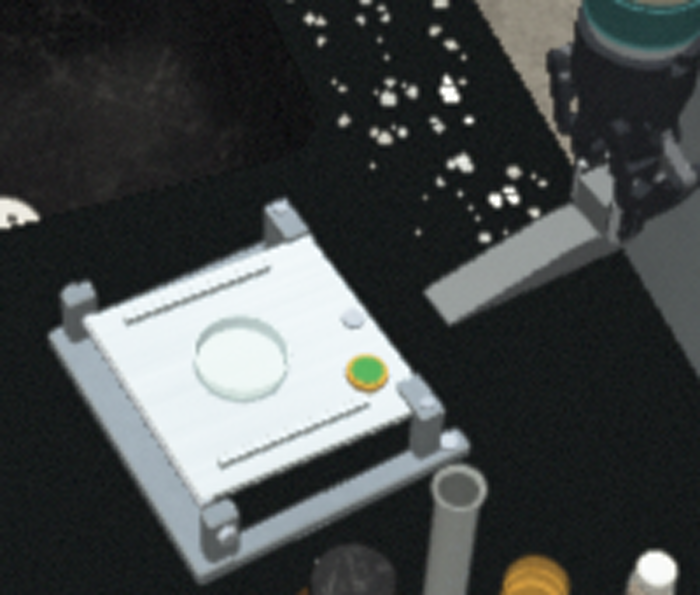

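```bash
python3 -c "
from h import *
s=env.snapshot('scene'); T=np.array(s['pose']); f,cx,cy=K(s); P=[]
for a,b in ((426,293),(449,323)):
    u=a/3.5+250-.36;v=b/3.5+200-.36
    d=T[:3,:3]@np.array([(u-cx)/f,(v-cy)/f,1]); p=T[:3,3]+d*(8-T[2,3])/d[2]; P.append(p[:2])
P=np.array(P);m=P.mean(0);print(P,m)
for q in ((557.75,287.25,.185),(557.75,287.25,.19)):
    d=m-np.array(q[:2]);c,sn=np.cos(q[2]),np.sin(q[2]);print('stand coords',c*d[0]+sn*d[1],-sn*d[0]+c*d[1])
st=env.state();d=st['position'][:2]-np.array([554.6,284]);c,sn=np.cos(.187),np.sin(.187);print('tcp',c*d[0]+sn*d[1],-sn*d[0]+c*d[1])
"
```

```text
[[499.03765865 259.30345339]
 [494.36079397 285.76063832]] [496.69922631 272.53204586]
stand coords -62.716335236520344 -3.2367324726570033
stand coords -62.731734878894564 -2.9231116439914686
tcp -184.5212266456997 0.1945781288005648
```

```bash
cat >> h.py <<'E'
def S(s,y=1.5,z=43.5):
    c,n=np.cos(.187),np.sin(.187); return [554.6+c*s-n*y,284+n*s+c*y,z]
def st():
    s=env.state(); d=np.array(s["position"][:2])-[554.6,284]; c,n=np.cos(.187),np.sin(.187); F=s["force"]
    print("t %.2f s %.2f y %.2f z %.2f | Fs %.1f Fy %.1f Fz %.1f open %.3f"%(s["clock"],c*d[0]+n*d[1],-n*d[0]+c*d[1],s["position"][2],c*F[0]+n*F[1],-n*F[0]+c*F[1],F[2],s["opening"]), "tilt",np.round(R.from_quat(s["tcp_rot"]).as_matrix()[:,2],4), "M",np.round(s["moment"],2))
E
python3 -c "
from h import *
st();plan(S(-184,z=44.5),-169.3,-1,step=4)"
```

```text
t 9.95 s -184.52 y 0.19 z 49.10 | Fs -0.3 Fy 0.4 Fz -2.2 open 0.344 tilt [ 2.e-04 -9.e-04 -1.e+00] M [0.02 0.05 0.  ]
t 9.95 pos [373.3 249.9  49.1] yaw -169.2 j [ 0.45  0.19 -0.64  0.74 -0.    0.26] F [-0.4  0.3 -2.2] open 0.344
[[-0.4, 1.1, 3.8, -0.1, 0, 0.1, -1], [-0.1, 0.2, 0.8, 0, 0, 0, -1], [0, 0, 0, 0, 0, 0, -1], [0, 0, 0, 0, 0, 0, -1], [0, 0, 0, 0, 0, 0, -1]]
end [373.5 251.3  44.5] left [0. 0. 0.]
```

Call:
play_rows:
  motion:
    - [-0.4, 1.1, 3.8, -0.1, 0, 0.1, -1]
    - [-0.1, 0.2, 0.8, 0, 0, 0, -1]
    - [0, 0, 0, 0, 0, 0, -1]
    - [0, 0, 0, 0, 0, 0, -1]
    - [0, 0, 0, 0, 0, 0, -1]

```text
clock: 10.45
position: [374.1, 251.6, 44.7]
tcp_rot: [-0.093, 0.996, 0.001, 0.001]
force: [-0.4, 0.7, -1.9]
opening: 0.342
```

```bash
python3 -c "
from h import *
st()"
```

```text
t 10.45 s -183.41 y 1.77 z 44.69 | Fs -0.3 Fy 0.8 Fz -1.9 open 0.342 tilt [ 0.0012  0.0017 -1.    ] M [ 0.01 -0.01  0.03]
```

Call:
play_rows:
  motion:
    - [0, 0, 0.7, 0, 0, 0, -1]
    - [0, 0, 0.5, 0, 0, 0, -1]
    - [0, 0, 0, 0, 0, 0, -1]
    - [0, 0, 0, 0, 0, 0, -1]
    - [0, 0, 0, 0, 0, 0, -1]

```text
clock: 10.95
position: [374.2, 251.7, 43.5]
tcp_rot: [-0.093, 0.996, 0.001, 0.001]
force: [-0.3, -0.2, -0.5]
opening: 0.342
```

```bash
python3 -c "
from h import *
st()"
```

```text
t 10.95 s -183.26 y 1.76 z 43.51 | Fs -0.4 Fy -0.1 Fz -0.5 open 0.342 tilt [ 0.0014  0.0018 -1.    ] M [ 0.02  0.02 -0.04]
```

Call:
play_rows:
  motion:
    - [0, 0, 0.3, 0, 0, 0, -1]
    - [0, 0, 0, 0, 0, 0, -0.1]
    - [0, 0, 0, 0, 0, 0, -0.1]
    - [0, 0, 0, 0, 0, 0, -0.1]
    - [0, 0, 0, 0, 0, 0, -0.1]

```text
clock: 11.45
position: [375.0, 252.1, 43.9]
tcp_rot: [-0.093, 0.996, 0.001, 0.002]
force: [-0.5, -0.0, 0.5]
opening: 0.452
```

```bash
python3 -c "
from h import *
st();plan(S(-183,z=43.5),-169.3,-1,step=4)"
```

```text
t 11.45 s -182.37 y 2.04 z 43.95 | Fs -0.5 Fy 0.1 Fz 0.5 open 0.452 tilt [ 0.0031  0.0025 -1.    ] M [-0.02  0.04  0.02]
t 11.45 pos [375.  252.1  43.9] yaw -169.4 j [ 0.45  0.2  -0.64  0.73  0.    0.26] F [-0.5 -0.   0.5] open 0.452
[[0.6, -0.5, 0.4, 0.1, 0.2, -0.1, -1], [0, 0, 0, 0, 0, 0, -1], [0, 0, 0, 0, 0, 0, -1], [0, 0, 0, 0, 0, 0, -1], [0, 0, 0, 0, 0, 0, -1]]
end [374.5 251.5  43.5] left [-0. -0. -0.]
```

Call:
play_rows:
  motion:
    - [0.6, -0.5, 0.4, 0.1, 0.2, -0.1, -0.1]
    - [0, 0, 0, 0, 0, 0, -0.1]
    - [0, 0, 0, 0, 0, 0, -1]
    - [0, 0, 0, 0, 0, 0, -1]
    - [0, 0, 0, 0, 0, 0, -1]

```text
clock: 11.95
position: [374.8, 251.5, 43.7]
tcp_rot: [-0.094, 0.996, -0.0, 0.0]
force: [-0.0, -0.5, 0.8]
opening: 0.341
```

```bash
python3 -c "
from h import *
st();plan(S(-130,z=43.5),-169.3,-1,step=8)"
```

```text
t 11.95 s -182.68 y 1.51 z 43.71 | Fs -0.1 Fy -0.5 Fz 0.8 open 0.341 tilt [ 2.e-04  0.e+00 -1.e+00] M [0.   0.05 0.  ]
t 11.95 pos [374.8 251.5  43.7] yaw -169.2 j [ 0.45  0.2  -0.64  0.73 -0.    0.26] F [-0.  -0.5  0.8] open 0.341
[[-8, 0, 0, 0, 0, 0.1, -1], [-8, 0, 0, 0, 0, 0, -1], [-8, 0, 0, 0, 0, 0, -1], [-8, 0, 0.1, 0, 0, 0, -1], [-8, 0, 0, 0, 0, 0, -1]]
end [414.1 258.9  43.6] left [12.5  2.4 -0.1]
```

Call:
play_rows:
  motion:
    - [-4, 0, 0, 0, 0, 0.1, -1]
    - [-4, 0, 0, 0, 0, 0, -1]
    - [-4, 0, 0, 0, 0, 0, -1]
    - [-4, 0, 0, 0, 0, 0, -1]
    - [-4, 0, 0, 0, 0, 0, -1]

```text
clock: 12.45
position: [395.0, 255.3, 43.7]
tcp_rot: [-0.093, 0.996, -0.0, -0.001]
force: [-2.0, 0.5, 1.9]
opening: 0.345
```

```bash
python3 -c "
from h import *
st();plan(S(-130,z=43.5),-169.3,-1,step=4)"
```

```text
t 12.45 s -162.18 y 1.47 z 43.71 | Fs -1.9 Fy 0.9 Fz 1.9 open 0.345 tilt [-1.3e-03 -3.0e-04 -1.0e+00] M [-0.02  0.1  -0.06]
t 12.45 pos [395.  255.3  43.7] yaw -169.3 j [ 0.44  0.23 -0.6   0.74  0.    0.25] F [-2.   0.5  1.9] open 0.345
[[-4, 0, 0, 0, -0.1, 0, -1], [-4, 0, 0, 0, 0, 0, -1], [-4, 0, 0, 0, 0, 0, -1], [-4, 0, 0, 0, 0, 0, -1], [-4, 0, 0.1, 0, 0, 0, -1]]
end [414.6 259.   43.6] left [12.   2.3 -0.1]
```

Call:
play_rows:
  motion:
    - [-4, 0, 0, 0, -0.1, 0, -1]
    - [-4, 0, 0, 0, 0, 0, -1]
    - [-4, 0, 0, 0, 0, 0, -1]
    - [-4, 0, 0, 0, 0, 0, -1]
    - [-4, 0, 0, 0, 0, 0, -1]

```text
clock: 12.95
position: [416.2, 259.3, 43.7]
tcp_rot: [-0.093, 0.996, -0.0, -0.0]
force: [-2.2, 0.2, 2.2]
opening: 0.344
```

```bash
python3 -c "
from h import *
st()
s=env.snapshot('scene'); T=s['color'][200:370,250:450,::-1]; cv2.imwrite('pics/c_scene.png',cv2.resize(T,None,fx=3.5,fy=3.5,interpolation=cv2.INTER_CUBIC))"
```

```text
t 12.95 s -140.54 y 1.43 z 43.71 | Fs -2.1 Fy 0.6 Fz 2.2 open 0.344 tilt [-4.e-04 -1.e-04 -1.e+00] M [-0.01  0.27  0.  ]
```

View pics/c_scene.png

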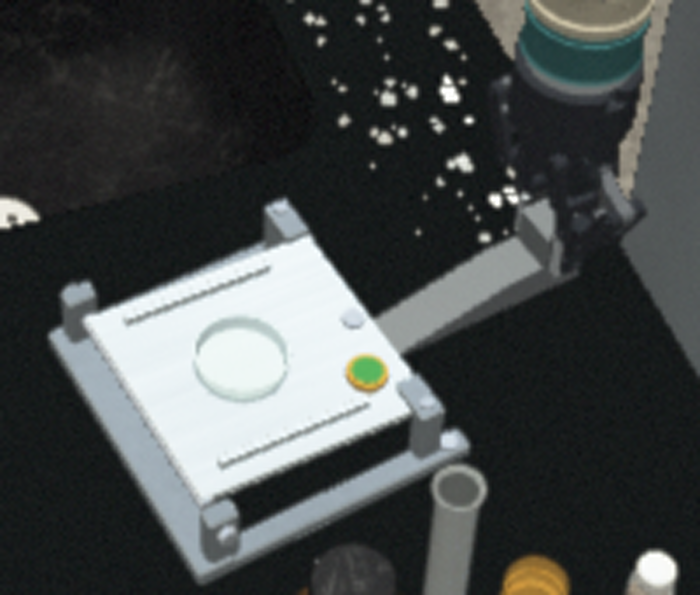

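Call:
play_rows:
  motion:
    - [-4, 0, 0, 0, 0, 0, -1]
    - [-4, 0, 0, 0, 0, 0, -1]
    - [-4, 0, 0, 0, 0, 0, -1]
    - [-3, 0, 0, 0, 0, 0, -1]
    - [-3, 0, 0, 0, 0, 0, -1]

```text
clock: 13.5
position: [435.8, 263.0, 43.7]
tcp_rot: [-0.093, 0.996, 0.0, 0.0]
force: [-0.7, 0.3, 2.0]
opening: 0.341
```

```bash
python3 -c "
from h import *
st()"
```

```text
t 13.50 s -120.59 y 1.43 z 43.72 | Fs -0.7 Fy 0.4 Fz 2.0 open 0.341 tilt [ 0.  0. -1.] M [-0.03  0.33 -0.  ]
```

Call:
play_rows:
  motion:
    - [-2, 0, 0, 0, 0, 0, -1]
    - [-2, 0, 0, 0, 0, 0, -1]
    - [-2, 0, 0, 0, 0, 0, -1]
    - [-2, 0, 0, 0, 0, 0, -1]
    - [-2, 0, 0, 0, 0, 0, -1]

```text
clock: 14.0
position: [446.5, 265.0, 43.7]
tcp_rot: [-0.093, 0.996, -0.0, -0.0]
force: [-1.1, 0.0, 2.2]
opening: 0.34
```

```bash
python3 -c "
from h import *
st()"
```

```text
t 14.00 s -109.73 y 1.39 z 43.72 | Fs -1.1 Fy 0.3 Fz 2.2 open 0.340 tilt [-2.e-04 -0.e+00 -1.e+00] M [-0.1   0.25 -0.05]
```

Call:
play_rows:
  motion:
    - [-2, 0, 0, 0, 0, 0, -1]
    - [-2, 0, 0, 0, 0, 0, -1]
    - [-2, 0, 0, 0, 0, 0, -1]
    - [-2, 0, 0, 0, 0, 0, -1]
    - [-2, 0, 0, 0, 0, 0, -1]

```text
clock: 14.5
position: [451.4, 265.7, 43.7]
tcp_rot: [-0.093, 0.996, -0.001, -0.006]
force: [-7.4, -1.1, 7.5]
opening: 0.344
```

```bash
python3 -c "
from h import *
st()"
```

```text
t 14.50 s -104.83 y 1.19 z 43.71 | Fs -7.4 Fy 0.3 Fz 7.5 open 0.344 tilt [-0.0114 -0.0025 -0.9999] M [-0.22  0.89 -0.03]
```

Call:
play_rows:
  motion:
    - [0, 0, 0, 0, 0, 0, 0.2]
    - [0, 0, 0, 0, 0, 0, 0.2]
    - [0, 0, 0, 0, 0, 0, 0.2]
    - [0, 0, 0, 0, 0, 0, 0.2]
    - [0, 0, 0, 0, 0, 0, 0.2]

```text
clock: 15.0
position: [453.1, 266.0, 43.4]
tcp_rot: [-0.093, 0.996, -0.001, -0.004]
force: [0.1, -0.5, 0.2]
opening: 0.598
```

```bash
python3 -c "
from h import *
st();plan(S(-145,z=43.7),-169.3,.2,step=10)"
```

```text
t 15.00 s -103.04 y 1.19 z 43.35 | Fs 0.0 Fy -0.5 Fz 0.2 open 0.598 tilt [-0.0083 -0.0019 -1.    ] M [ 0.03 -0.   -0.02]
t 15.00 pos [453.1 266.   43.4] yaw -169.3 j [ 0.41  0.32 -0.48  0.79  0.    0.22] F [ 0.1 -0.5  0.2] open 0.598
[[10, 0.1, 0, 0, -0.5, 0, 0.2], [10, 0.1, -0.1, 0, 0, 0, 0.2], [10, 0, -0.1, 0, 0, 0, 0.2], [10, 0.1, -0.1, 0, 0, 0, 0.2], [2, 0, 0, 0, 0, 0, 0.2]]
end [411.8 258.5  43.7] left [ 0. -0. -0.]
```

Call:
play_rows:
  motion:
    - [8, 0, 0, 0, -0.5, 0, 0.2]
    - [10, 0, 0, 0, 0, 0, 0.2]
    - [10, 0, 0, 0, 0, 0, 0.2]
    - [10, 0, 0, 0, 0, 0, 0.2]
    - [4, 0, 0, 0, 0, 0, 0.2]

```text
clock: 15.5
position: [407.8, 257.2, 43.0]
tcp_rot: [-0.093, 0.996, -0.0, 0.0]
force: [-0.1, 0.0, -0.3]
opening: 0.606
```

```bash
python3 -c "
from h import *
st()
s=env.snapshot('wrist'); cv2.imwrite('pics/d_wrist.png',s['color'][:,:,::-1])
s=env.snapshot('scene'); T=s['color'][200:370,250:450,::-1]; cv2.imwrite('pics/d_scene.png',cv2.resize(T,None,fx=3.5,fy=3.5,interpolation=cv2.INTER_CUBIC))
plan(S(-145,z=38),-169.3,-1,step=10)"
```

```text
t 15.50 s -149.25 y 1.00 z 43.02 | Fs -0.1 Fy 0.1 Fz -0.3 open 0.606 tilt [ 1.e-04 -5.e-04 -1.e+00] M [0.03 0.01 0.  ]
t 15.60 pos [408.5 257.4  43.2] yaw -169.3 j [ 0.43  0.25 -0.58  0.75 -0.    0.24] F [ 0.1  0.1 -0.8] open 0.601
[[-3.5, 0.4, 5.2, 0, 0, 0, -1], [0, 0, 0, 0, 0, 0, -1], [0, 0, 0, 0, 0, 0, -1], [0, 0, 0, 0, 0, 0, -1], [0, 0, 0, 0, 0, 0, -1]]
end [411.8 258.5  38. ] left [0. 0. 0.]
```

View pics/d_scene.png

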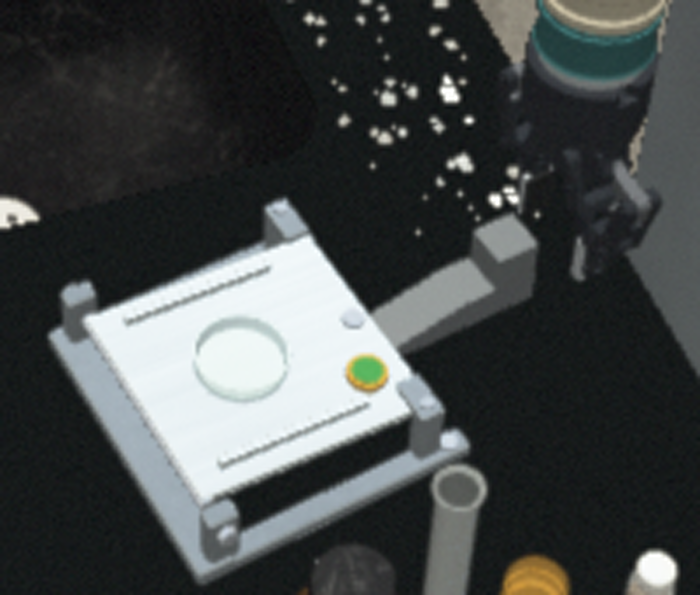

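View pics/d_wrist.png

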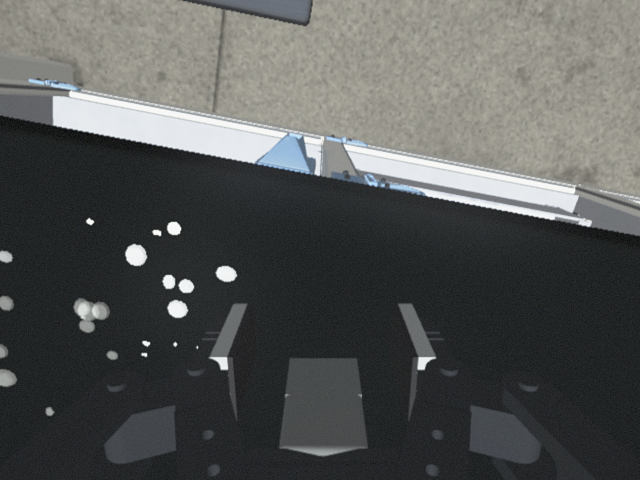

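Call:
play_rows:
  motion:
    - [0, 0, 3, 0, 0, 0, -1]
    - [0, 0, 2, 0, 0, 0, -1]
    - [0, 0, 0, 0, 0, 0, -1]
    - [0, 0, 0, 0, 0, 0, -1]
    - [0, 0, 0, 0, 0, 0, -1]

```text
clock: 16.1
position: [410.5, 258.1, 38.1]
tcp_rot: [-0.093, 0.996, 0.0, 0.002]
force: [0.7, 0.4, -0.1]
opening: -0.002
```

```bash
python3 -c "
from h import *
st()
s=env.snapshot('wrist'); cv2.imwrite('pics/e_wrist.png',s['color'][:,:,::-1])
plan(S(-135,y=1.2,z=38),-169.3,-1,step=3)"
```

```text
t 16.10 s -146.39 y 1.38 z 38.11 | Fs 0.8 Fy 0.2 Fz -0.1 open -0.002 tilt [ 3.3e-03  7.0e-04 -1.0e+00] M [ 0.03 -0.   -0.02]
t 16.15 pos [410.5 258.1  38.1] yaw -169.3 j [ 0.43  0.26 -0.58  0.73 -0.    0.24] F [0.1 0.6 0.1] open -0.002
[[-3, 0, 0, 0, 0.2, 0, -1], [-3, -0.1, 0.1, 0, 0, 0, -1], [-3, 0, 0, 0, 0, 0, -1], [-2.4, -0.1, 0, 0, 0, 0, -1], [0, 0, 0, 0, 0, 0, -1]]
end [421.8 260.   38. ] left [-0.  0. -0.]
```

View pics/e_wrist.png

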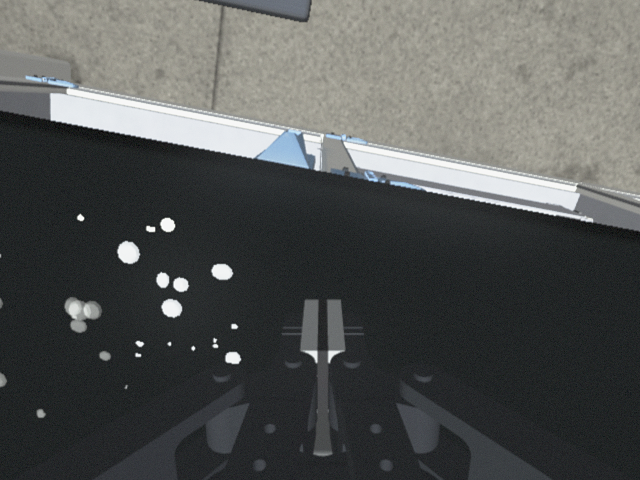

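Call:
play_rows:
  motion:
    - [-3, 0, 0, 0, 0.2, 0, -1]
    - [-3, -0.1, 0, 0, 0, 0, -1]
    - [-3, 0, 0, 0, 0, 0, -1]
    - [-2, -0.1, 0, 0, 0, 0, -1]
    - [-1, 0, 0, 0, 0, 0, -1]

```text
clock: 16.65
position: [424.1, 260.5, 38.3]
tcp_rot: [-0.093, 0.996, 0.0, 0.0]
force: [-0.5, 0.0, -0.1]
opening: 0.001
```

```bash
python3 -c "
from h import *
st()
plan(S(-128,y=1.2,z=38),-169.3,-1,step=1)"
```

```text
t 16.65 s -132.64 y 1.19 z 38.31 | Fs -0.5 Fy 0.1 Fz -0.1 open 0.001 tilt [ 4.e-04  3.e-04 -1.e+00] M [-0.02  0.07  0.02]
t 16.65 pos [424.1 260.5  38.3] yaw -169.3 j [ 0.42  0.28 -0.55  0.75  0.    0.23] F [-0.5  0.  -0.1] open 0.001
[[-1, 0, 0.1, 0, 0, 0, -1], [-1, 0, 0.1, 0, 0, 0, -1], [-1, 0, 0, 0, 0, 0, -1], [-1, 0, 0.1, 0, 0, 0, -1], [-0.6, 0, 0, 0, 0, 0, -1]]
end [428.6 261.4  38. ] left [ 0.  0. -0.]
```

Call:
play_rows:
  motion:
    - [-1, 0, 0, 0, 0, 0, -1]
    - [-1, 0, 0, 0, 0, 0, -1]
    - [-1, 0, 0, 0, 0, 0, -1]
    - [-1, 0, 0, 0, 0, 0, -1]
    - [-1, 0, 0, 0, 0, 0, -1]

```text
clock: 17.15
position: [425.1, 260.7, 38.3]
tcp_rot: [-0.093, 0.996, -0.0, -0.004]
force: [-4.0, -0.4, 5.1]
opening: 0.001
```

```bash
python3 -c "
from h import *
st()
plan(S(-110,y=1.2,z=38),-169.3,-1,step=1.5)"
```

```text
t 17.15 s -131.60 y 1.14 z 38.26 | Fs -4.0 Fy 0.3 Fz 5.1 open 0.001 tilt [-0.0079 -0.001  -1.    ] M [-0.09  0.74  0.05]
t 17.15 pos [425.1 260.7  38.3] yaw -169.3 j [ 0.42  0.28 -0.54  0.76  0.    0.23] F [-4.  -0.4  5.1] open 0.001
[[-1.5, 0, 0, 0, -0.5, 0, -1], [-1.5, 0, 0, 0, 0, 0, -1], [-1.5, 0, 0, 0, 0, 0, -1], [-1.5, 0, 0, 0, 0, 0, -1], [-1.5, 0, 0, 0, 0, 0, -1]]
end [432.5 262.1  38.3] left [13.8  2.7 -0.3]
```

Call:
play_rows:
  motion:
    - [-1.5, 0, -0.5, 0, -0.5, 0, -1]
    - [-1.5, 0, -0.2, 0, -0.3, 0, -1]
    - [-1.5, 0, 0, 0, -0.3, 0, -1]
    - [-1.5, 0, 0, 0, -0.3, 0, -1]
    - [-1.5, 0, 0, 0, -0.3, 0, -1]

```text
clock: 17.65
position: [425.3, 260.4, 38.0]
tcp_rot: [-0.094, 0.996, 0.001, 0.004]
force: [-6.3, -0.8, 8.0]
opening: -0.0
```

```bash
python3 -c "
from h import *
st()
plan(S(-110,y=1.2,z=38),-169.3,-1,step=1.5)"
```

```text
t 17.65 s -131.47 y 0.89 z 38.03 | Fs -6.4 Fy 0.4 Fz 8.0 open -0.000 tilt [ 0.0087  0.0023 -1.    ] M [-0.19  1.3  -0.  ]
t 17.65 pos [425.3 260.4  38. ] yaw -169.2 j [ 0.42  0.27 -0.55  0.73 -0.    0.23] F [-6.3 -0.8  8. ] open -0.000
[[-1.5, 0, 0, 0, 0.5, 0.1, -1], [-1.5, 0, 0, 0, 0, 0, -1], [-1.5, 0, 0, 0, 0, 0, -1], [-1.5, 0, 0, 0, 0, 0, -1], [-1.5, 0, 0, 0, 0, 0, -1]]
end [432.6 261.8  38. ] left [13.7  2.9 -0. ]
```

Call:
play_rows:
  motion:
    - [-1.5, 0, -1.5, 0, 0.4, 0, -1]
    - [-1.5, 0, -1.5, 0, 0, 0, -1]
    - [-1.5, 0, -1, 0, 0, 0, -1]
    - [-1.5, 0, -0.5, 0, 0, 0, -1]
    - [-1.5, 0, -0.5, 0, 0, 0, -1]

```text
clock: 18.15
position: [428.2, 260.0, 40.6]
tcp_rot: [-0.094, 0.996, -0.001, -0.004]
force: [-3.5, -0.3, -1.3]
opening: 0.004
```

```bash
python3 -c "
from h import *
st()
plan(S(-110,y=1.2,z=38),-169.3,-1,step=1.5)"
```

```text
t 18.15 s -128.61 y -0.07 z 40.58 | Fs -3.5 Fy 0.4 Fz -1.3 open 0.004 tilt [-0.0072 -0.0025 -1.    ] M [-0.16  0.88  0.04]
t 18.15 pos [428.2 260.   40.6] yaw -169.2 j [ 0.42  0.28 -0.53  0.76  0.    0.23] F [-3.5 -0.3 -1.3] open 0.004
[[-1.5, 0.1, 0.2, -0.1, -0.4, 0.1, -1], [-1.5, 0.1, 0.2, 0, 0, 0, -1], [-1.5, 0.1, 0.2, 0, 0, 0, -1], [-1.5, 0.1, 0.2, 0, 0, 0, -1], [-1.5, 0.1, 0.2, 0, 0, 0, -1]]
end [435.5 261.9  39.6] left [10.8  2.8 -1.6]
```

Call:
play_rows:
  motion:
    - [-2, 0.4, 0, 0, -0.3, 0, -1]
    - [-2, 0.4, -0.3, 0, -0.1, 0, -1]
    - [-2, 0.2, -0.3, 0, 0, 0, -1]
    - [-2, 0.2, -0.3, 0, 0, 0, -1]
    - [-2, 0.2, -0.3, 0, 0, 0, -1]

```text
clock: 18.65
position: [437.6, 263.0, 41.0]
tcp_rot: [-0.094, 0.996, -0.001, -0.001]
force: [-4.5, -0.6, -1.0]
opening: -0.0
```

```bash
python3 -c "
from h import *
st()
plan(S(-110,y=1.2,z=38),-169.3,-1,step=1.5)"
```

```text
t 18.65 s -118.87 y 1.14 z 41.03 | Fs -4.5 Fy 0.2 Fz -1.0 open -0.000 tilt [-0.0019 -0.0021 -1.    ] M [-0.16  0.95 -0.  ]
t 18.65 pos [437.6 263.   41. ] yaw -169.2 j [ 0.42  0.29 -0.52  0.76 -0.    0.23] F [-4.5 -0.6 -1. ] open -0.000
[[-1.4, 0, 0.5, -0.1, -0.1, 0.1, -1], [-1.4, 0, 0.5, 0, 0, 0, -1], [-1.4, 0, 0.5, 0, 0, 0, -1], [-1.4, 0, 0.5, 0, 0, 0, -1], [-1.4, 0, 0.4, 0, 0, 0, -1]]
end [444.5 264.3  38.6] left [ 1.8  0.4 -0.6]
```

Call:
play_rows:
  motion:
    - [-1.6, 0, -0.1, 0, -0.1, 0, -1]
    - [-1.6, 0, -0.1, 0, 0, 0, -1]
    - [-1.6, 0, -0.1, 0, 0, 0, -1]
    - [-1.6, 0, -0.1, 0, 0, 0, -1]
    - [-1.6, 0, -0.1, 0, 0, 0, -1]

```text
clock: 19.15
position: [446.6, 264.8, 41.6]
tcp_rot: [-0.094, 0.996, -0.001, 0.0]
force: [-4.9, 0.1, -1.3]
opening: 0.003
```

```bash
python3 -c "
from h import *
st()
s=env.snapshot('scene'); T=s['color'][200:370,250:450,::-1]; cv2.imwrite('pics/f_scene.png',cv2.resize(T,None,fx=3.5,fy=3.5,interpolation=cv2.INTER_CUBIC))"
```

```text
t 19.15 s -109.69 y 1.20 z 41.64 | Fs -4.8 Fy 1.0 Fz -1.3 open 0.003 tilt [ 6.0e-04 -1.6e-03 -1.0e+00] M [-0.11  0.84 -0.01]
```

View pics/f_scene.png

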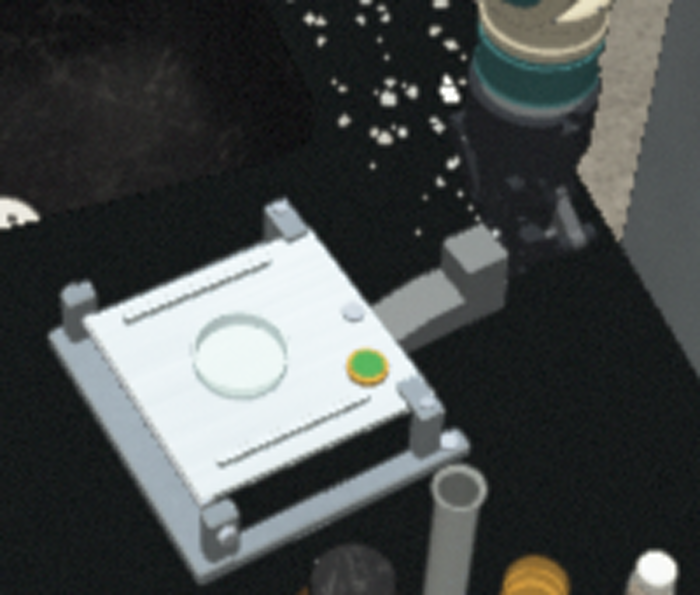

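Call:
play_rows:
  motion:
    - [-1.5, 0, 0, 0, 0, 0, -1]
    - [-1.5, 0, 0, 0, 0, 0, -1]
    - [-1.5, 0, 0, 0, 0, 0, -1]
    - [-1.5, 0, 0, 0, 0, 0, -1]
    - [-1.5, 0, 0, 0, 0, 0, -1]

```text
clock: 19.7
position: [455.1, 266.4, 41.7]
tcp_rot: [-0.094, 0.996, -0.001, 0.001]
force: [-3.7, -1.4, -0.9]
opening: 0.002
```

```bash
python3 -c "
from h import *
st()"
```

```text
t 19.70 s -101.08 y 1.20 z 41.66 | Fs -3.9 Fy -0.7 Fz -0.9 open 0.002 tilt [ 0.0014 -0.0015 -1.    ] M [-0.16  0.83 -0.04]
```

Call:
play_rows:
  motion:
    - [-1.2, 0, 0, 0, 0, 0, -1]
    - [-1.2, 0, 0, 0, 0, 0, -1]
    - [-1.2, 0, 0, 0, 0, 0, -1]
    - [-1.2, 0, 0, 0, 0, 0, -1]
    - [-1.2, 0, 0, 0, 0, 0, -1]

```text
clock: 20.2
position: [461.6, 267.6, 41.6]
tcp_rot: [-0.094, 0.996, -0.001, 0.001]
force: [-3.1, -1.1, -1.7]
opening: -0.001
```

```bash
python3 -c "
from h import *
st()"
```

```text
t 20.20 s -94.38 y 1.19 z 41.58 | Fs -3.3 Fy -0.5 Fz -1.7 open -0.001 tilt [ 0.0016 -0.0016 -1.    ] M [-0.15  0.84 -0.04]
```

Toe about 56 mm past the foot; continue gently.

Call:
play_rows:
  motion:
    - [-1, 0, 0, 0, 0, 0, -1]
    - [-1, 0, 0, 0, 0, 0, -1]
    - [-1, 0, 0, 0, 0, 0, -1]
    - [-1, 0, 0, 0, 0, 0, -1]
    - [-1, 0, 0, 0, 0, 0, -1]

```text
clock: 20.7
position: [467.1, 268.7, 41.7]
tcp_rot: [-0.094, 0.996, -0.001, 0.001]
force: [-5.6, -1.8, -0.6]
opening: -0.003
```

```bash
python3 -c "
from h import *
st()"
```

```text
t 20.70 s -88.78 y 1.22 z 41.67 | Fs -5.8 Fy -0.7 Fz -0.6 open -0.003 tilt [ 0.0018 -0.0015 -1.    ] M [-0.2   1.   -0.06]
```

Call:
play_rows:
  motion:
    - [-1, 0, 0, 0, 0, 0, -1]
    - [-1, 0, 0, 0, 0, 0, -1]
    - [-1, 0, 0, 0, 0, 0, -1]
    - [-1, 0, 0, 0, 0, 0, -1]
    - [-1, 0, 0, 0, 0, 0, -1]

```text
clock: 21.2
position: [467.2, 268.7, 41.7]
tcp_rot: [-0.094, 0.996, -0.001, -0.004]
force: [-5.4, -1.0, 0.8]
opening: -0.003
```

```bash
python3 -c "
from h import *
st()"
```

```text
t 21.20 s -88.69 y 1.22 z 41.73 | Fs -5.5 Fy 0.0 Fz 0.8 open -0.003 tilt [-0.0084 -0.0032 -1.    ] M [-0.24  1.11  0.02]
```

Call:
play_rows:
  motion:
    - [-1.5, 0, 0, 0, -0.4, 0, -1]
    - [-1.5, 0, -0.2, 0, -0.1, 0, -1]
    - [-1.5, 0, -0.2, 0, 0, 0, -1]
    - [-1.5, 0, -0.2, 0, 0, 0, -1]
    - [-1.5, 0, -0.2, 0, 0, 0, -1]

```text
clock: 21.7
position: [467.5, 268.7, 41.8]
tcp_rot: [-0.095, 0.995, -0.001, -0.007]
force: [-6.9, -0.7, 0.7]
opening: -0.002
```

```bash
python3 -c "
from h import *
st()"
```

```text
t 21.70 s -88.39 y 1.17 z 41.80 | Fs -6.9 Fy 0.6 Fz 0.7 open -0.002 tilt [-0.0137 -0.004  -0.9999] M [-0.19  1.28 -0.02]
```

Call:
play_rows:
  motion:
    - [-2.3, 0, -0.2, 0, -0.4, 0, -1]
    - [-2.3, 0, -0.2, 0, -0.4, 0, -1]
    - [-2.3, 0, -0.2, 0, -0.4, 0, -1]
    - [-2.3, 0, -0.2, 0, -0.3, 0, -1]
    - [-2.3, 0, -0.2, 0, -0.3, 0, -1]

```text
clock: 22.2
position: [467.8, 268.7, 41.7]
tcp_rot: [-0.096, 0.995, -0.001, -0.002]
force: [-8.1, -1.1, 2.3]
opening: -0.004
```

```bash
python3 -c "
from h import *
st()"
```

```text
t 22.20 s -88.16 y 1.11 z 41.71 | Fs -8.1 Fy 0.4 Fz 2.3 open -0.004 tilt [-0.0044 -0.0019 -1.    ] M [-0.22  1.59 -0.03]
```

Call:
play_rows:
  motion:
    - [-3.2, 0, -0.6, 0, -0.3, 0, -1]
    - [-3.2, 0, -0.6, 0, -0.3, 0, -1]
    - [-3.2, 0, -0.4, 0, -0.3, 0, -1]
    - [-3.2, 0, -0.4, 0, -0.3, 0, -1]
    - [-3.2, 0, -0.4, 0, -0.3, 0, -1]

```text
clock: 22.7
position: [467.8, 268.7, 41.7]
tcp_rot: [-0.097, 0.995, -0.001, -0.005]
force: [-10.6, -1.5, 2.5]
opening: -0.002
```

```bash
python3 -c "
from h import *
st()"
```

```text
t 22.70 s -88.12 y 1.07 z 41.72 | Fs -10.7 Fy 0.5 Fz 2.5 open -0.002 tilt [-0.0091 -0.0022 -1.    ] M [-0.32  1.86 -0.01]
```

Call:
play_rows:
  motion:
    - [-4, 0, -0.8, 0, -0.4, 0, -1]
    - [-4, 0, -0.8, 0, -0.4, 0, -1]
    - [-4, 0, -0.6, 0, -0.4, 0, -1]
    - [-4, 0, -0.6, 0, -0.4, 0, -1]
    - [-4, 0, -0.6, 0, -0.4, 0, -1]

```text
clock: 23.2
position: [468.0, 268.6, 41.8]
tcp_rot: [-0.099, 0.995, -0.0, -0.006]
force: [-10.8, -2.1, 5.2]
opening: 0.003
```

```bash
python3 -c "
from h import *
st()
s=env.snapshot('scene'); T=s['color'][200:370,250:450,::-1]; cv2.imwrite('pics/g_scene.png',cv2.resize(T,None,fx=3.5,fy=3.5,interpolation=cv2.INTER_CUBIC))
st()"
```

```text
t 23.20 s -87.94 y 0.92 z 41.76 | Fs -11.0 Fy -0.1 Fz 5.2 open 0.003 tilt [-0.0127 -0.0023 -0.9999] M [-0.33  2.01  0.01]
t 23.25 s -87.91 y 0.93 z 41.77 | Fs -11.2 Fy 0.1 Fz 5.1 open 0.001 tilt [-0.0127 -0.0023 -0.9999] M [-0.26  2.12 -0.04]
```

View pics/g_scene.png

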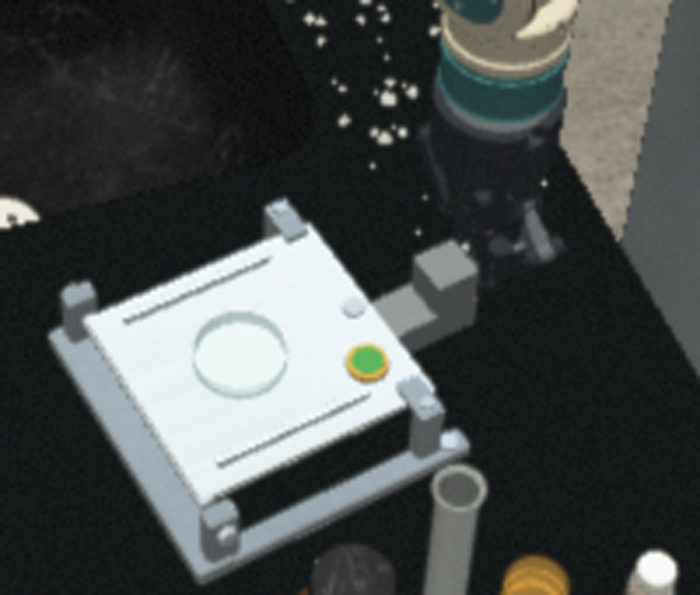

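Call:
play_rows:
  motion:
    - [-4.5, 0.3, -1.8, 0, -0.6, 0.3, -1]
    - [-4.5, 0.3, -1.8, 0, -0.6, 0.3, -1]
    - [-4.5, 0, -1.5, 0, -0.4, 0.2, -1]
    - [-4.5, 0, -1.5, 0, -0.4, 0.1, -1]
    - [-4.5, 0, -1.5, 0, -0.4, 0, -1]

```text
clock: 23.75
position: [468.3, 268.4, 41.8]
tcp_rot: [-0.092, 0.996, -0.001, -0.007]
force: [-10.7, -0.4, 0.0]
opening: 0.002
```

```bash
python3 -c "
from h import *
st()"
```

```text
t 23.75 s -87.73 y 0.70 z 41.83 | Fs -10.5 Fy 1.5 Fz 0.0 open 0.002 tilt [-0.0137 -0.0031 -0.9999] M [-0.13  1.97  0.07]
```

Call:
play_rows:
  motion:
    - [-5.5, 0.3, -1.3, 0, -0.8, 0, -1]
    - [-5.5, 0.3, -1.3, 0, -0.7, 0, -1]
    - [-5.5, 0, -1.3, 0, -0.7, 0, -1]
    - [-5.5, 0, -1.3, 0, -0.7, 0, -1]
    - [-5.5, 0, -1.3, 0, -0.7, 0, -1]

```text
clock: 24.25
position: [468.4, 268.3, 41.7]
tcp_rot: [-0.095, 0.995, -0.0, -0.002]
force: [-12.6, -1.1, 3.4]
opening: 0.0
```

```bash
python3 -c "
from h import *
st()"
```

```text
t 24.25 s -87.66 y 0.64 z 41.68 | Fs -12.6 Fy 1.3 Fz 3.4 open 0.000 tilt [-0.0043 -0.0013 -1.    ] M [-0.21  2.45  0.02]
```

Call:
play_rows:
  motion:
    - [-6.3, 0, -2, 0, -0.8, 0, -1]
    - [-6.3, 0, -2, 0, -0.7, 0, -1]
    - [-6.3, 0, -2, 0, -0.7, 0, -1]
    - [-6.3, 0, -2, 0, -0.7, 0, -1]
    - [-6.3, 0, -2, 0, -0.7, 0, -1]

```text
clock: 24.75
position: [468.7, 268.0, 41.7]
tcp_rot: [-0.098, 0.995, 0.0, -0.001]
force: [-12.8, -1.5, 0.4]
opening: -0.004
```

```bash
python3 -c "
from h import *
st()
s=env.snapshot('wrist');st()"
```

```text
t 24.75 s -87.36 y 0.21 z 41.71 | Fs -12.9 Fy 0.9 Fz 0.4 open -0.004 tilt [-1.9e-03  3.0e-04 -1.0e+00] M [-0.2   2.46  0.04]
t 24.80 s -87.36 y 0.26 z 41.72 | Fs -13.1 Fy 1.6 Fz 1.1 open -0.003 tilt [-1.8e-03  3.0e-04 -1.0e+00] M [-0.15  2.5   0.04]
```

Call:
play_rows:
  motion:
    - [-7, 0.3, -2, 0, -0.8, 0.3, -1]
    - [-7.2, 0.3, -2, 0, -0.8, 0.2, -1]
    - [-7.4, 0.2, -2, 0, -0.8, 0.1, -1]
    - [-7.4, 0.2, -2, 0, -0.8, 0.1, -1]
    - [-7.4, 0.2, -2, 0, -0.8, 0.1, -1]

```text
clock: 25.3
position: [468.7, 268.1, 41.7]
tcp_rot: [-0.093, 0.996, -0.0, -0.001]
force: [-14.7, -1.6, 3.7]
opening: 0.003
```

```bash
python3 -c "
from h import *
st()
s=env.snapshot('wrist');st()"
```

```text
t 25.30 s -87.34 y 0.36 z 41.70 | Fs -14.7 Fy 1.2 Fz 3.7 open 0.003 tilt [-2.5e-03 -6.0e-04 -1.0e+00] M [-0.35  2.94  0.05]
t 25.35 s -87.34 y 0.36 z 41.68 | Fs -15.9 Fy 0.9 Fz 4.0 open 0.002 tilt [-2.6e-03 -6.0e-04 -1.0e+00] M [-0.39  2.93  0.07]
```

Call:
play_rows:
  motion:
    - [1, 0, 0, 0, 0, 0, -1]
    - [4, 0, 0, 0, 0, 0, -1]
    - [8, 0, 0, 0, 0, 0, -1]
    - [10, 0, 0, 0, 0, 0, -1]
    - [10, 0, 0, 0, 0, 0, -1]

```text
clock: 25.85
position: [443.6, 264.6, 45.5]
tcp_rot: [-0.093, 0.996, 0.002, 0.008]
force: [-0.1, 0.3, -0.1]
opening: -0.003
```

```bash
python3 -c "
from h import *
st()
for n in ('scene','top','wrist'):
    s=env.snapshot(n); 
    T=s['color'][:,:,::-1]
    if n=='scene': T=cv2.resize(T[200:370,250:450],None,fx=3.5,fy=3.5,interpolation=cv2.INTER_CUBIC)
    cv2.imwrite('pics/h_%s.png'%n,T)"
```

```text
t 25.85 s -112.64 y 1.61 z 45.49 | Fs -0.1 Fy 0.3 Fz -0.1 open -0.003 tilt [ 0.0152  0.0049 -0.9999] M [-0.03  0.07 -0.06]
```

View pics/h_scene.png

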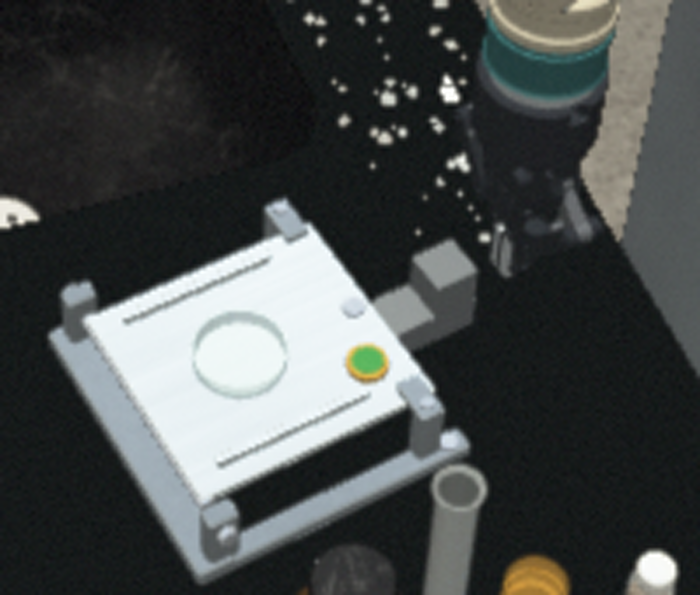

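View pics/h_wrist.png

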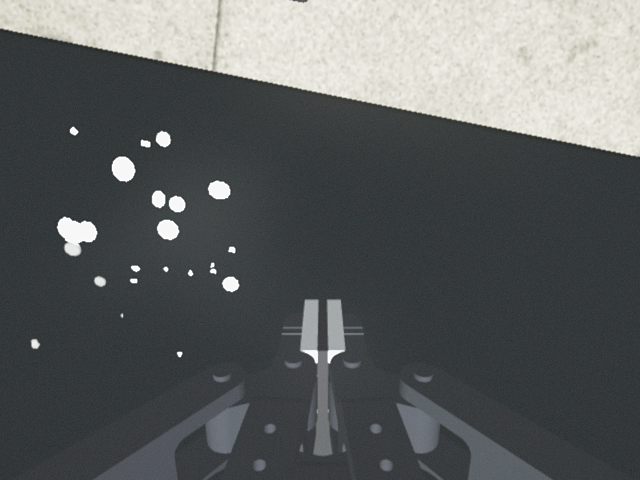

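```bash
python3 -c "
from h import *
s=env.snapshot('scene')
for z in (34,43,44.5,46): print(z,(proj(s,place([557.75,287.25,.185],[(-12.,-73,z)]))[0]-[250-.36,200-.36])*3.5)
st();plan(S(-160,y=1.5,z=200),-169.3,-1,step=25)"
```

```text
34 [311.58126702 236.38233137]
43 [311.94530342 227.11016132]
44.5 [312.00633185 225.5557399 ]
46 [312.06746259 223.99871262]
t 26.05 s -113.29 y 1.49 z 44.98 | Fs -0.1 Fy 0.8 Fz -0.5 open -0.004 tilt [ 0.0134  0.0042 -0.9999] M [-0.02 -0.01  0.05]
t 26.05 pos [443.  264.4  45. ] yaw -169.3 j [ 0.41  0.29 -0.51  0.76 -0.    0.23] F [-0.2  0.8 -0.5] open -0.004
[[6.9, 0, -24, 0.1, 0.8, 0, -1], [7.2, 0, -23.9, 0, 0, 0, -1], [7.2, 0, -23.9, 0, 0, 0, -1], [7.2, 0, -23.9, 0, 0, 0, -1], [7.2, 0, -23.9, 0, 0, 0, -1]]
end [407.6 257.7 164.5] left [-10.5  -2.   35.5]
```

Call:
play_rows:
  motion:
    - [10, 0, -5, 0.1, 0.4, 0, -1]
    - [8, 0, -20, 0, 0.4, 0, -1]
    - [7, 0, -24, 0, 0, 0, -1]
    - [7, 0, -24, 0, 0, 0, -1]
    - [0, 0, -24, 0, 0, 0, -1]

```text
clock: 26.55
position: [406.1, 256.5, 141.9]
tcp_rot: [-0.093, 0.996, -0.002, -0.005]
force: [0.1, 1.0, 0.5]
opening: 0.0
```

Call:
play_rows:
  motion:
    - [0, 0, -20, 0, 0, 0, -1]
    - [0, 0, -20, 0, 0, 0, -1]
    - [0, 0, -10, 0, 0, 0, -1]
    - [0, 0, 0, 0, 0, 0, -1]
    - [0, 0, 0, 0, 0, 0, -1]

```text
clock: 27.05
position: [406.8, 257.3, 198.3]
tcp_rot: [-0.093, 0.996, -0.001, -0.002]
force: [0.1, 0.0, -0.7]
opening: -0.002
```

```bash
python3 -c "
from h import *
st()
a=env.snapshot('scene')['color'][200:370,250:450,::-1]; b=env.snapshot('top')['color'][190:320,180:330,::-1]
cv2.imwrite('pics/i.png',cv2.resize(a,None,fx=3.5,fy=3.5,interpolation=cv2.INTER_CUBIC))
cv2.imwrite('pics/i2.png',env.snapshot('scene')['color'][:,:,::-1])"
```

```text
t 27.05 s -150.19 y 1.21 z 198.25 | Fs 0.1 Fy -0.0 Fz -0.7 open -0.002 tilt [-0.0041 -0.0018 -1.    ] M [0.08 0.02 0.03]
```

View pics/i.png

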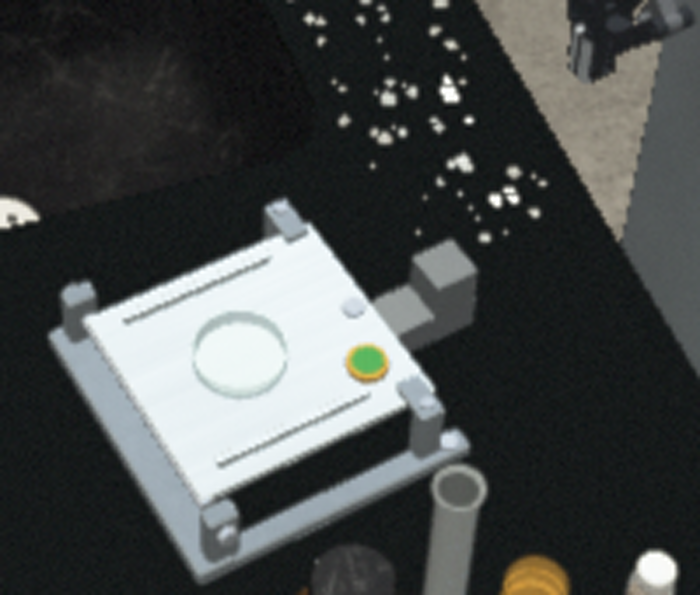

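View pics/i2.png

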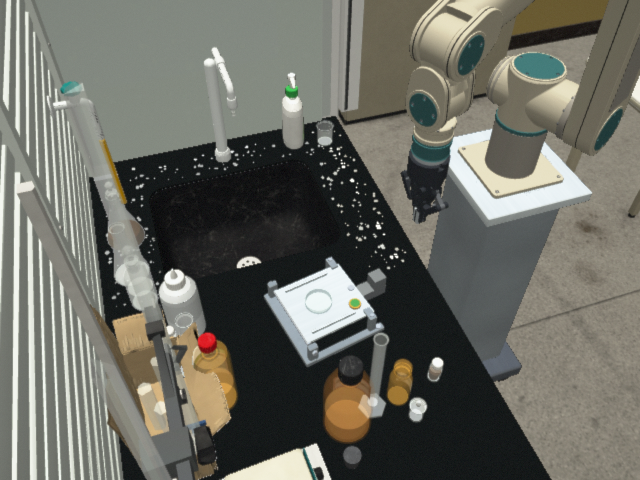

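The tray is up at its lugs and has stayed there with the wedge standing alone. In the crop the wedge block is at (445,290) and the tray's front corner at (312,225). The arm is clear and the bystanders have not moved, so I'm handing it in.

```bash
python3 -c "
from h import *
print(env.sign_off())"
```

```text
the job is handed in; nothing more can be done
None
```

The tray is up against its stops, the wedge is holding it there on its own, and the job was handed in at about 27 s of the 70 s allowed.

**What I did:** I gripped the wedge, carried it to the front of the stand, set it flat on the worktop and slid its thin end under the foot. I then let go and pushed the heel with closed fingertips.

**Push forces:**
- **While the tray rose:** about 3–6 N, apart from one early stall at 6–8 N. That included a few N of unwanted downward load from the fingers sticking to the heel, and easing the tool upward freed it.
- **At the stops:** forward motion stopped with the thin end about 62 mm past the foot. I raised the push in steps to finish at about 15 N.
- **Highest value read:** 15.9 N. Force was only reported at the end of each half-second call, so I did not see it in between. The downward load on the heel at the finish was about 4 N.

**Last checks:**
- After I backed off, the wedge and the raised tray looked unchanged in two scene pictures about 1 s apart.
- The tray's front corner sits within about 1.5 mm of the level height in the picture, which is as fine as the camera measurement goes.
- The vial, bottle and beaker have not moved, and the arm was clear.

**Disagreement:** the scene and top cameras differed by about 5 mm in position. My two estimates of the sideways line-up under the foot differed by about 3 mm, so I aimed halfway. The wedge is 30 mm wide, so the foot should still sit on it, but I could not see the foot directly.

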